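# Wind a tool balancer to its set mark and lock it

### The arm

A 6-joint arm with a two-finger parallel gripper is mounted at the origin on a cart in front of the work surface, level with it; the furniture and walls round the work are solid. World frame = base frame: x ahead of the robot, y to its left, z up, the work surface at z = 0. Lengths are in m, angles in rad, forces in N, time in s.
With the tool pointing down it reaches from about 0.35 to 0.975 m from the base axis. Payload 4.9 kg.
Tool frame: the origin (TCP) lies midway between the tips of the shut fingers; the grasp point (between the pads) lies ctrl.grip_point_offset behind it (ctrl.grip_point_offset is the distance from the TCP to the grasp point, in m); x points along the fingers, y is the direction in which the jaws open and shut, and the axes are right-handed (so a half turn about x gives the same grasp; the last joint's range is limited). The gripper opens to 85 mm and grips with 20 to 120 N. Pads are 22 mm wide; open, the fingers measure 114 mm over their backs; the gripper's body (76 mm by 85 mm) begins 54 mm behind the grasp point. The pads swing forward as they close: fully open they stand 13 mm farther back than shut.
Start: joints at [-1.467, 0.053, 1.613, -0, 1.476, -0.119], TCP at [0.138, -0.61, 0.231] pointing down, gripper open.
Joint ranges: [-3.01, 3.01], [-1.01, 2.22], [0.06, 2.58], [-1.02, 4.17], [0.09, 2.62], [-3.14, 3.14]. Speed limits (rad/s): [2.57, 2.57, 3.14, 3.14, 3.14, 3.14].

### API

Orientations are given as a rotation vector (axis times angle).
In Python, from station import ctrl gives the robot as it stands. The module is installed in compiled form; this text tells all that it offers.
- The arm moves only by the tool drive_tool, never from a script. Its argument "commands" is text: rows parted by semicolons, each of 5 numbers parted by spaces: the closure, from -1 (fully open) to 1 (shut), so that 0 is half open, then the shift along the tool's x, y, z in units of 40 mm (1.0 is 40 mm), then the turn about the tool's x in units of 5 degrees (1.0 is 5 degrees). A call has 1 to 8 rows; each row is the pose to reach, as a shift and turn from the pose commanded when the call began, along the tool's axes at that moment; what a row does not reach only later rows make up. A row lasts 1/12 s, in which the tool goes at most 41.7 mm and 7.16 degrees, less where a joint would pass 70% of its speed; a pose out of reach is approached as far as the arm can. A call with a gripper value outside its range is refused whole. The fingers move at their own pace and stop on an object; "newtons" is the grip in N (left out, the last holds). Time passes only in rows, so rows that repeat a pose let the fingers close. It gives the time, the measured TCP pose, the force and the opening at its end, in the units of the state.
- ctrl.get_obs(): the state, without advancing time (a new reading comes with each control period).
- ctrl.get_image(name): name is "side" or "top" or "wrist"; returns (picture, depth): 480x640x3 uint8, blue, green, red; 480x640 float32, m along the optical axis (not along the pixel's ray), 0 where there is no reading.
- ctrl.camera_info(name): a dict with "K" (3x3 intrinsics, pixels), "k1" (the pictures are not rectified: a ray, as slopes to the right and down, at radius r is drawn at 1 + k1 r^2 times it, then the intrinsics apply), "T" (4x4, takes a point from camera to world coordinates). Camera axes: x right, y down, z forward; pixel columns grow to the right and rows downward; lengths in m; the calibration is good to about 2 mm. A picture is of the moment at which its call begins: read the wrist's pose just before it. camera_info takes no time and is no camera call; for the wrist camera it gives the pose at the moment of the call.
- ctrl.finish_job(): hands the job in, once; it reports no verdict.
The state is a dict: "t": time; "q": joint angles; "dq": joint speeds; "effort": joint torques, N m; "tool_pos": TCP position; "tool_rot": TCP orientation; "contact_force": force on the tool from outside, world axes, zero at the start; "wrist_torque": the same for the moment, N m; "opening": finger opening in m.
Only numpy, scipy, OpenCV 4.12 (cv2) and the standard library are available. Lean on these libraries where they do the work, as an engineer would, in place of code of your own. Each camera call takes 0.05 s, during which the arm holds its last target.

### The job

Preload the spring tool balancer: wind its wing key clockwise, a part turn at a time, until the pointer on the key stands opposite the brass set hand on the dial; the ratchet does not let you go back, so do not wind past it, and do not shift the set hand. Then turn the drum selector to the padlock mark, and leave the things lying beside the balancer where they are.

Things in the scene. Friction and masses are not known exactly. Their poses are not given: they have to be found in the camera images.
- balancer: spring tool balancer, grey block with aluminium top plate, foot 108 x 190 mm, 60 mm high, fixed. Origin: centre of its underside; x to its back, y along its length towards the wing key, z up. In this frame the key's vertical axis is at x 0, y 44 mm, the selector's at x 0, y -60 mm; the dial lies round the front side of the key
- key (a joint): angle of the wing key (rad), growing clockwise from above; 0 unwound (wing along the balancer's x), 6.1 hard stop. A spring turns it back (0.05 Nm at 0, 0.12 Nm at 6 rad) but a ratchet of 20 teeth holds it: when let go it falls back by at most one tooth (0.31 rad). The wing key carries the pointer
- key_grip (a point): centre of the key's flat steel wing, on the key's vertical axis, 109 mm above the worktop. The wing is 9 mm thick, 52 mm wide, 28 mm high (95 to 123 mm above the worktop); this frame's x lies along its width, y through its thickness, turning with it. The ratchet wheel below, 62 mm across, ends 70 mm above the worktop
- pointer_tip (a point): tip of the flat steel pointer that is fixed to the wing key and turns with it, 38 mm from the key's axis, 73 mm above the worktop; at key angle 0 it points 73.5 degrees counter-clockwise from the balancer's x axis
- set_hand_tip (a point): tip of the set hand, a brass arrow 13 mm wide on the dial on the front side of the key, pointing inwards, 38 mm from the key's axis, 64 mm above the worktop. It marks the preload wanted: 3.5 to 5.1 rad of key angle; opposite means that the pointer's tip stands above this point
- selector (a joint): angle of the drum selector (rad), growing clockwise from above; detents at -1.05 (one dot), 0 (two dots), +1.05 (closed padlock). Its nose, with a white line on top, points to the mark: at 0 to the balancer's back (+x), at +1.05 to the back right (+x, -y)
- selector_grip (a point): centre of the selector's bar grip, on its vertical axis, 80 mm above the worktop. The bar is 40 mm long, 12 mm wide and 24 mm high (from 68 to 92 mm above the worktop); this frame's x lies along the bar towards its nose and turns with it
- gauge_plug: plug gauge, a rod 108 x 16 x 16 mm lying beside the key end of the balancer; bystander
- tally: hand tally counter, round, 70 x 48 x 30 mm, lying beside the selector end of the balancer; bystander
- hex_key: hex key 96 x 34 x 8 mm lying on the worktop well to the right of the balancer; bystander

How it is judged:
By the outcome, as a careful person would: the job done as asked, in the order asked, and still so for the second after the job is handed in, with the robot touching nothing.
It also fails if it takes over 72 s, if anything falls off the work surface, if the arm or the gripper's body presses on something with over 40 N, if the wrist force passes 120 N, or if a joint passes its speed limit or range.

## Working session

There is one attempt and no reset: what is moved stays moved. The work goes in short steps, Python scripts to look and compute and a tool call to move; the robot and the scene stay as the last step left them, time stands still between calls to the robot, and variables do not carry over. Pictures are saved under pics/ and viewed, and the job is handed in when it is done.

Besides the shell and the picture viewer there is one more tool, called after ">>>" by a JSON object that holds its "method" and its "body". drive_tool: Moves the arm, as the interface text tells. Its arguments: {"type":"object","properties":{"commands":{"type":"string"},"newtons":{"type":"number"}},"required":["commands"]}

```bash
mkdir -p pics
python3 - <<'E'
from station import ctrl
import cv2
o=ctrl.get_obs();print(o, ctrl.grip_point_offset)
for n in ["top","side","wrist"]:
    im,d=ctrl.get_image(n);cv2.imwrite(f"pics/a_{n}.png",im)
    import numpy as np;np.save(f"pics/a_{n}.npy",d)
    i=ctrl.camera_info(n);print(n,i["K"].tolist(),i["k1"],i["T"].round(4).tolist())
E
```

```text
{'t': 0.0, 'q': array([-1.46700994e+00,  5.33795099e-02,  1.61428716e+00,  2.06046672e-05,
        1.47597736e+00, -1.18988429e-01]), 'dq': array([ 8.20460392e-04, -5.63491219e-05,  1.26316922e-03,  2.00113158e-03,
       -2.73310209e-04, -2.34123866e-03]), 'effort': array([ 2.04473254e-03, -3.93682158e+01, -3.70178175e+01,  4.45964332e-06,
        7.26555591e-03,  8.80534472e-07]), 'tool_pos': array([ 0.13803454, -0.60893776,  0.23005305]), 'tool_rot': array([ 2.10454412,  0.23755947, -2.10446767]), 'contact_force': array([-1.02541935, -0.36100401,  0.72603175]), 'wrist_torque': array([0.00985912, 0.05961103, 0.06625186]), 'opening': 0.08535460195930823} 0.0187
top [[522.2172389550095, 0.0, 322.9613224088137], [0.0, 522.2172389550095, 230.19938271400585], [0.0, 0.0, 1.0]] -0.14024671162003968 [[0.0283, -0.9918, 0.1247, 0.3708], [-0.9992, -0.0247, 0.0307, 0.166], [-0.0274, -0.1255, -0.9917, 1.1116], [0.0, 0.0, 0.0, 1.0]]
side [[496.5323443719397, 0.0, 311.16047557138626], [0.0, 496.5323443719397, 241.91736371198274], [0.0, 0.0, 1.0]] -0.05736911533152869 [[-0.9763, -0.1446, 0.1609, 0.3459], [-0.2163, 0.6358, -0.741, 0.9641], [0.0048, -0.7582, -0.652, 0.7543], [0.0, 0.0, 0.0, 1.0]]
wrist [[378.9848380836849, 0.0, 312.3243725390577], [0.0, 378.9848380836849, 235.2219944801312], [0.0, 0.0, 1.0]] 0.02619682447929749 [[0.221, -0.9339, -0.281, 0.2097], [-0.9753, -0.2123, -0.0615, -0.593], [-0.0023, 0.2877, -0.9577, 0.3743], [0.0, 0.0, 0.0, 1.0]]
```

View pics/a_top.png

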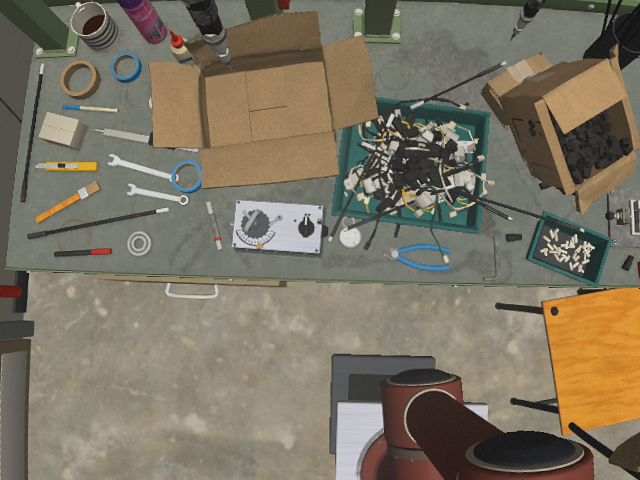

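View pics/a_side.png

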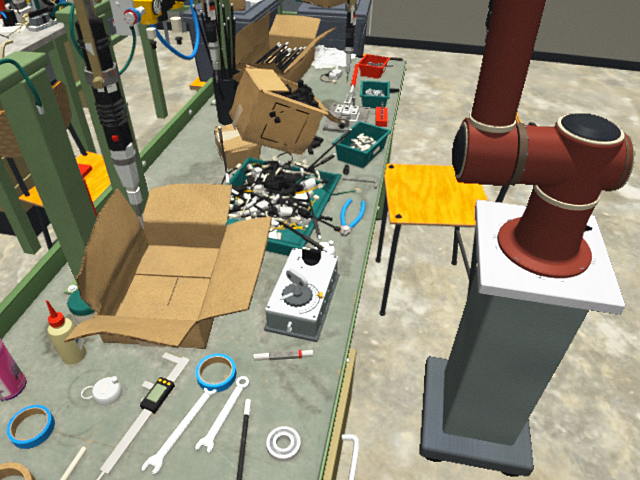

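The top view shows the balancer at about (278,227), with the key at (258,225) and the selector at (307,229). The plug gauge is to its left at (214,224) and the tally to its right at (350,236). I'll zoom in and measure.

```bash
cat > h.py <<'E'
import numpy as np,cv2
from station import ctrl
def inv(u,v,ci):
    K=ci["K"];p=cv2.undistortPoints(np.array([[[u,v]]],float),K,np.array([ci["k1"],0,0,0,0.]))[0,0]
    # station model: distorted=1+k1 r^2 -> same as OpenCV
    return p
def at_z(u,v,z,ci):
    p=inv(u,v,ci);T=ci["T"];d=T[:3,:3]@np.array([p[0],p[1],1]);o=T[:3,3]
    return o+d*(z-o[2])/d[2]
def at_d(u,v,D,ci):
    p=inv(u,v,ci);T=ci["T"];d=D[int(round(v)),int(round(u))]
    return T[:3,:3]@np.array([p[0]*d,p[1]*d,d])+T[:3,3]
def proj(P,ci):
    T=ci["T"];r,_=cv2.Rodrigues(T[:3,:3].T);t=-T[:3,:3].T@T[:3,3]
    return cv2.projectPoints(np.array(P,float).reshape(-1,1,3),r,t,ci["K"],np.array([ci["k1"],0,0,0,0.]))[0][:,0]
def crop(im,x,y,w,h,s,name):
    cv2.imwrite(name,cv2.resize(im[y:y+h,x:x+w],None,fx=s,fy=s,interpolation=cv2.INTER_CUBIC))
E
python3 - <<'E'
from h import *
im=cv2.imread("pics/a_top.png");crop(im,200,185,170,90,4.5,"pics/b_top.png")
im=cv2.imread("pics/a_side.png");crop(im,235,220,120,150,4,"pics/b_side.png")
ci=ctrl.camera_info("top");D=np.load("pics/a_top.npy")
for p in [(260,225),(307,229),(278,245),(214,224),(350,236)]: print(p,at_d(*p,D,ci))
E
```

```text
(260, 225) [0.50898161 0.32576673 0.07190873]
(307, 229) [0.50080235 0.22920787 0.09068098]
(278, 245) [0.4706367  0.28918031 0.05863972]
(214, 224) [0.51618726 0.43402471 0.01586725]
(350, 236) [0.49629791 0.14278533 0.02792135]
```

View pics/b_top.png

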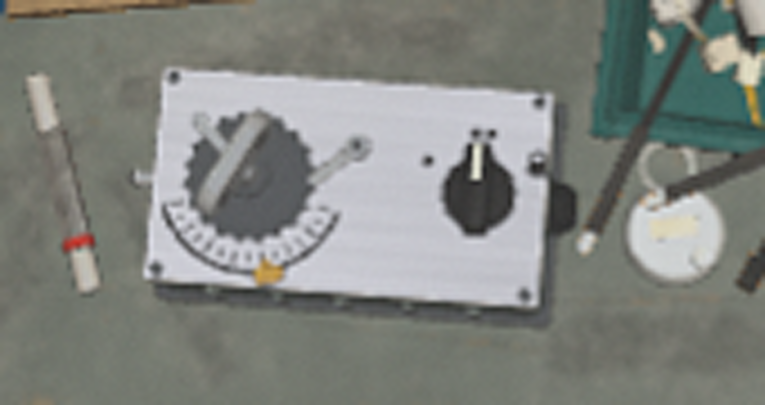

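View pics/b_side.png

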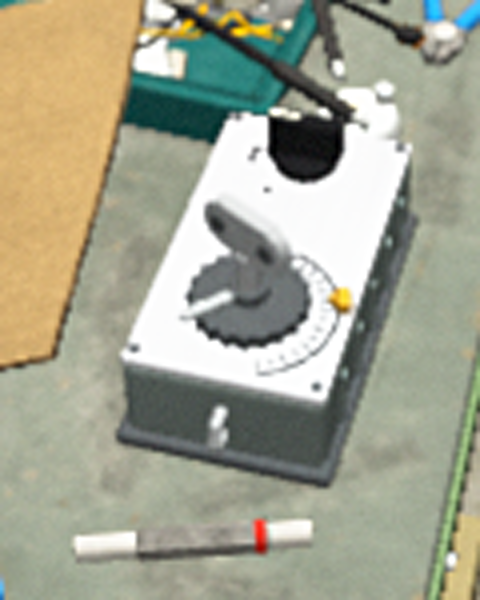

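Run:
```python
from h import *
ci=ctrl.camera_info("top");D=np.load("pics/a_top.npy")
c=[(165,70),(552,93),(540,305),(148,280)]
P=[at_z(200+(x+.5)/4.5-.5,185+(y+.5)/4.5-.5,.06,ci) for x,y in c]
P=np.array(P);print(P.round(4));print(np.linalg.norm(P-np.roll(P,1,0),axis=1),P.mean(0))
u=(P[0]-P[1])+(P[3]-P[2]);print("y dir yaw",np.degrees(np.arctan2(u[1],u[0]))-90)
u=(P[0]-P[3])+(P[1]-P[2]);print("x dir yaw",np.degrees(np.arctan2(u[1],u[0])))
# height map max in cells
H,W=D.shape;uu,vv=np.meshgrid(np.arange(W),np.arange(H))
p=cv2.undistortPoints(np.stack([uu,vv],-1).reshape(-1,1,2).astype(float),ci["K"],np.array([ci["k1"],0,0,0,0.]))[:,0]
d=D.reshape(-1);X=np.c_[p*d[:,None],d]@ci["T"][:3,:3].T+ci["T"][:3,3];X=X[d>0]
print("cols y:",np.arange(.6,-.85,-.1).round(2))
for x in np.arange(.2,1.1,.1):
    print(round(x,2),[int(1000*max(X[(abs(X[:,0]-x)<.05)&(abs(X[:,1]-y)<.05),2],default=-1)) for y in np.arange(.6,-.85,-.1)])
```

```text
[[0.5611 0.3793 0.06  ]
 [0.5543 0.2014 0.06  ]
 [0.4577 0.2041 0.06  ]
 [0.4643 0.3823 0.06  ]]
[0.09685222 0.17797467 0.0966593  0.17830757] [0.50934355 0.29176214 0.06      ]
y dir yaw -2.133309807859547
x dir yaw -1.6623784333537666
cols y: [ 0.6  0.5  0.4  0.3  0.2  0.1  0.  -0.1 -0.2 -0.3 -0.4 -0.5 -0.6 -0.7
 -0.8]
0.2 [-785, -786, -785, -783, -6, 696, 722, 687, -19, -780, -285, -283, -284, -285, -1000]
0.3 [-784, -783, -782, -784, -784, -786, 697, -784, -782, -783, -281, -283, -285, -286, -1000]
0.4 [15, 5, 5, 6, 7, 5, 59, 55, 63, 65, 65, 20, -286, -286, -795]
0.5 [17, 13, 78, 125, 95, 76, 102, 73, 74, 103, 63, 47, -1000, -1000, -1000]
0.6 [12, 23, 125, 117, 113, 122, 123, 109, 183, 177, 175, 47, -1000, -1000, -1000]
0.7 [19, 140, 98, 102, 103, 128, 123, 104, 227, 220, 208, 4, -1000, -1000, -1000]
0.8 [141, 141, 488, 14, 107, 128, 101, 425, 225, 365, 225, 4, -1000, -1000, -1000]
0.9 [196, 178, 201, 204, 170, 121, 12, 6, 125, 355, 304, 145, -1000, -1000, -1000]
1.0 [180, 6, 5, 157, 7, 161, 16, 7, 6, 5, 158, 153, -1000, -1000, -1000]
```

```bash
cat >> h.py <<'E'
from scipy.spatial.transform import Rotation as R
def pose():
    o=ctrl.get_obs();return o["tool_pos"],R.from_rotvec(o["tool_rot"]).as_matrix(),o
def yawof(M): return np.degrees(np.arctan2(M[1,1],M[0,1]))  # direction of tool y in world
def plan(tgt,yaw=None):
    p,M,o=pose();s=M.T@(np.array(tgt)-p)/.04
    print("pos",p.round(4),"yaw_y",yawof(M).round(2),"q",o["q"].round(3),"t",round(o["t"],2))
    print("shift units",s.round(3),"" if yaw is None else ("turn units (cw+)",((yawof(M)-yaw+90)%180-90)/5, ))
E
python3 - <<'E'
from h import *
p,M,o=pose();print(M.round(3));plan([.45,-.30,.30]);plan([.44,.30,.30])
E
```

```text
[[-0.     0.221 -0.975]
 [ 0.002 -0.975 -0.221]
 [-1.    -0.002 -0.   ]]
pos [ 0.1381 -0.6091  0.2303] yaw_y -77.23 q [-1.467  0.053  1.614 -0.     1.476 -0.119] t 0.15
shift units [-1.731 -5.815 -9.314] 
pos [ 0.1381 -0.6091  0.2303] yaw_y -77.23 q [-1.467  0.053  1.614 -0.     1.476 -0.119] t 0.15
shift units [ -1.707 -20.499 -12.385]
```

>>> {"method": "drive_tool", "body": {"commands": "-1 -0.9 -0.2 -0.4 0;-1 -1.5 -0.8 -1.1 0;-1 -1.75 -1.4 -1.9 0;-1 -1.75 -2 -2.7 0;-1 -1.75 -2.6 -3.5 0;-1 -1.75 -3.2 -4.3 0;-1 -1.75 -3.8 -5.1 0;-1 -1.75 -4.4 -5.9 0"}}

```text
t: 0.82
tool_pos: [0.3301, -0.384, 0.3011]
tool_rot: [2.104, 0.235, -2.104]
contact_force: [0.4, -0.7, -0.3]
opening: 0.085
```

>>> {"method": "drive_tool", "body": {"commands": "-1 0 -0.7 -0.8 0;-1 0 -1.4 -1.6 0;-1 0 -2.2 -2.3 0;-1 0 -3.1 -2.6 0;-1 0 -4 -2.9 0;-1 0 -5 -3.1 0;-1 0 -6 -3.3 0;-1 0 -7 -3.5 0"}}

```text
t: 1.48
tool_pos: [0.4035, -0.0799, 0.301]
tool_rot: [2.104, 0.235, -2.104]
contact_force: [0.2, 0.6, -0.6]
opening: 0.0855
```

Run:
```python
from h import *
plan([.44,.30,.30])
```

```text
pos [ 0.4035 -0.0799  0.301 ] yaw_y -77.27 q [-0.377 -0.521  1.98   0.     1.682  0.972] t 1.48
shift units [ 0.025 -9.063 -2.983]
```

>>> {"method": "drive_tool", "body": {"commands": "-1 0 -0.9 -0.3 -1.3;-1 0 -1.8 -0.6 -2.6;-1 0 -2.7 -0.9 -3.9;-1 0 -3.6 -1.2 -5.2;-1 0 -4.5 -1.5 -6.5;-1 0 -5.4 -1.8 -7.8;-1 0 -6.3 -2.1 -9.1;-1 0 -7.2 -2.4 -10.4"}}

```text
t: 2.15
tool_pos: [0.4336, 0.2224, 0.3011]
tool_rot: [1.522, 0.971, -1.521]
contact_force: [0.2, -0.2, -0.7]
opening: 0.0853
```

Run:
```python
from h import *
plan([.511,.336,.26],60)
im,d=ctrl.get_image("wrist");cv2.imwrite("pics/c_w.png",im)
```

```text
pos [0.4336 0.2224 0.3011] yaw_y -24.88 q [ 0.321 -0.316  1.833 -0.     1.625  0.755] t 2.15
shift units [ 1.027  0.561 -3.391] ('turn units (cw+)', np.float64(-16.97686007179635))
```

View pics/c_w.png

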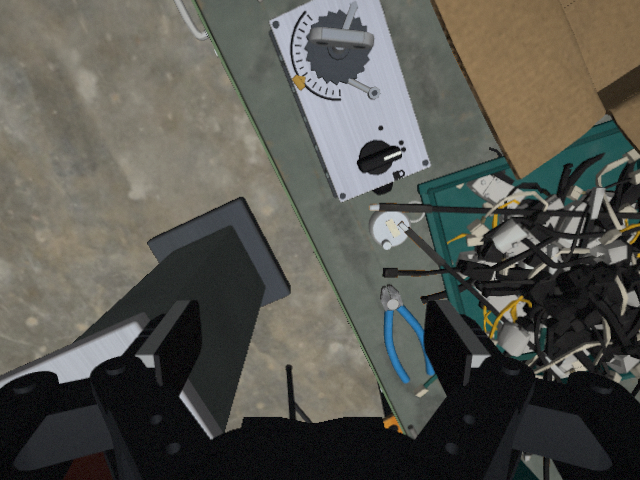

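The wrist view shows the wing at about (340,38), the pointer tip at (353,8), the set hand at (299,83) and the pawl at (372,92). I'll zoom in to get the angles.

Run:
```python
from h import *
im=cv2.imread("pics/c_w.png");crop(im,260,0,180,140,4.4,"pics/c_z.png")
ci=ctrl.camera_info("wrist")
np.save("pics/c_T.npy",ci["T"])
B=np.array([.5093,.2918]);y=np.radians(-2.1);Rm=np.array([[np.cos(y),-np.sin(y)],[np.sin(y),np.cos(y)]])
for n,l,z in [("key",(0,.044),.123),("keyplate",(0,.044),.06),("sel",(0,-.06),.092),("c1",(.048,.089),.06),("c2",(.048,-.089),.06),("c3",(-.048,-.089),.06),("c4",(-.048,.089),.06)]:
    w=B+Rm@np.array(l);print(n,w.round(4),proj([*w,z],ci).round(1), ((proj([*w,z],ci)-[260,0])*4.4).round(0))
```

```text
key [0.5109 0.3358] [[347.3  43.9]] [[384. 193.]]
keyplate [0.5109 0.3358] [[341.6  57.6]] [[359. 253.]]
sel [0.5071 0.2318] [[384.4 166.8]] [[547. 734.]]
c1 [0.5605 0.379 ] [[374.6 -18.2]] [[504. -80.]]
c2 [0.554  0.2011] [[433.6 171.9]] [[764. 756.]]
c3 [0.4581 0.2046] [[344.2 207.3]] [[370. 912.]]
c4 [0.4646 0.3825] [[274.4  29. ]] [[ 63. 127.]]
```

View pics/c_z.png

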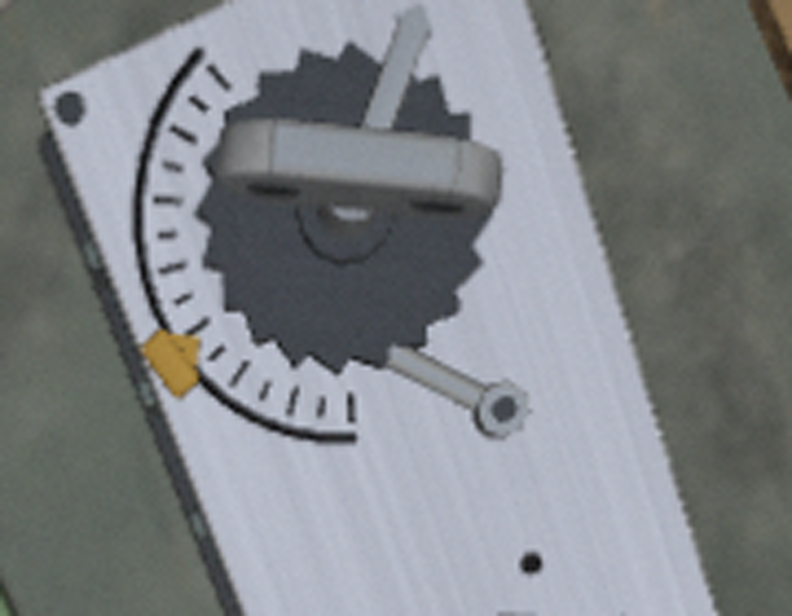

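Run:
```python
from h import *
plan([.511,.336,.26],60)
ci=ctrl.camera_info("wrist")
im,d=ctrl.get_image("wrist");cv2.imwrite("pics/d_w.png",im);np.save("pics/d_w.npy",d)
print(abs(ci["T"]-np.load("pics/c_T.npy")).max())
crop(im,260,0,180,140,4.4,"pics/d_z.png")
print(abs(im.astype(int)-cv2.imread("pics/c_w.png")).mean())
ct=ctrl.camera_info("top");it,dt=ctrl.get_image("top");cv2.imwrite("pics/d_top.png",it)
for p in [(430,163),(343,202),(290,120),(350,20)]: print(p,at_d(*p,d,ci).round(4))
for p in [(545,95),(600,300)]:
    pass
```

```text
pos [0.4332 0.2276 0.3006] yaw_y -24.35 q [ 0.329 -0.311  1.83   0.005  1.622  0.754] t 2.2
shift units [ 1.026  0.657 -3.266] ('turn units (cw+)', np.float64(-16.869351441854707))
0.0
12.042022569444445
(430, 163) [0.5533 0.2112 0.0613]
(343, 202) [0.4592 0.2107 0.0619]
(290, 120) [0.4409 0.3076 0.0021]
(350, 20) [0.5296 0.3607 0.0606]
```

View pics/d_z.png

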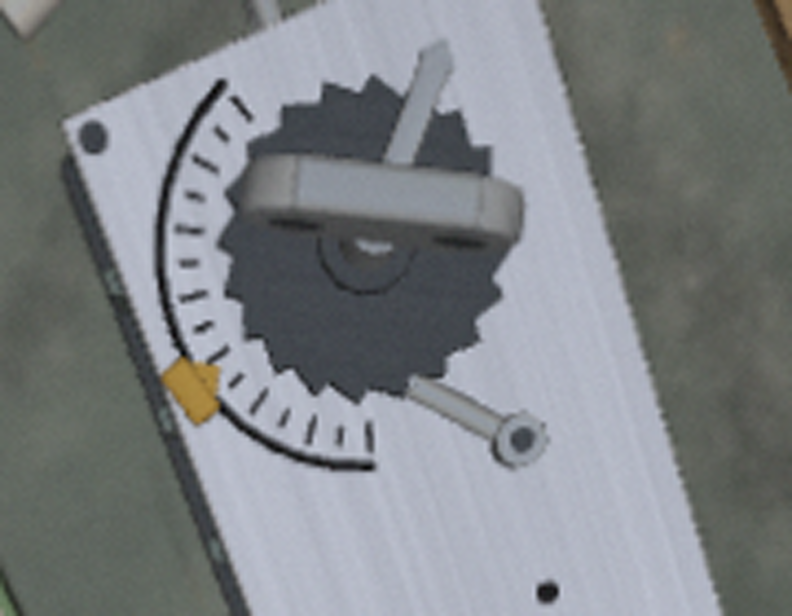

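Run:
```python
from h import *
T=np.load("pics/c_T.npy");ci=ctrl.camera_info("wrist");ci["T"]=T
f=lambda x,y,z: at_z(260+(x+.5)/4.4-.5,(y+.5)/4.4-.5,z,ci)
c=f(66,123,.06);print("c4",c)
K=np.array([.5109,.3358])
for n,x,y,z in [("ptr",436,42,.073),("set",217,368,.064),("wingL",250,168,.123),("wingR",520,190,.123),("wheelmid",365,240,.07)]:
    P=f(x,y,z);d=P[:2]-K;print(n,P.round(4),"r",np.linalg.norm(d).round(4),"ang bal",(np.degrees(np.arctan2(d[1],d[0]))+2.1).round(1))
a=f(250,180,.118)-f(520,203,.118);print(np.degrees(np.arctan2(a[1],a[0]))+2.1)
```

```text
c4 [0.46528841 0.38341996 0.06      ]
ptr [0.5375 0.363  0.073 ] r 0.0381 ang bal 47.7
set [0.4742 0.3279 0.064 ] r 0.0376 ang bal -165.7
wingL [0.4911 0.3494 0.123 ] r 0.024 ang bal 147.7
wingR [0.5324 0.3268 0.123 ] r 0.0233 ang bal -20.6
wheelmid [0.5116 0.3369 0.07  ] r 0.0013 ang bal 59.0
153.23739072442407
```

>>> {"method": "drive_tool", "body": {"commands": "-1 0.2 0.1 -0.5 -1.2;-1 0.4 0.2 -1.0 -2.4;-1 0.6 0.3 -1.5 -3.6;-1 0.8 0.4 -2 -4.8;-1 1 0.5 -2.5 -6;-1 1 0.6 -3 -7.2;-1 1 0.65 -3.25 -8.4;-1 1 0.65 -3.25 -9.6"}}

```text
t: 2.97
tool_pos: [0.5141, 0.3265, 0.2605]
tool_rot: [0.908, 1.373, -0.91]
contact_force: [-0.5, -0.1, 0.3]
opening: 0.0852
```

>>> {"method": "drive_tool", "body": {"commands": "-1 0 0 0 -1.2;-1 0 0 0 -2.4;-1 0 0 0 -3.6;-1 0 0 0 -4.8;-1 0 0 0 -6;-1 0 0 0 -7.2;-1 0 0 0 -7.5;-1 0 0 0 -7.5"}}

```text
t: 3.63
tool_pos: [0.5133, 0.3253, 0.2612]
tool_rot: [0.408, 1.532, -0.409]
contact_force: [0.2, 0.2, -0.6]
opening: 0.0855
```

Run:
```python
from h import *
ctrl.get_image("top")
plan([.511,.336,.20],61.9)
ci=ctrl.camera_info("wrist")
im,d=ctrl.get_image("wrist");cv2.imwrite("pics/e_w.png",im)
plan([.511,.336,.20],61.9)
np.save("pics/e_T.npy",ci["T"])
```

```text
pos [0.5133 0.3255 0.2613] yaw_y 60.08 q [ 0.443 -0.004  1.62  -0.     1.525 -0.606] t 3.68
shift units [ 1.531  0.2   -0.181] ('turn units (cw+)', np.float64(-0.3631252653307172))
pos [0.5133 0.3257 0.2613] yaw_y 60.1 q [ 0.443 -0.003  1.62  -0.     1.525 -0.606] t 3.73
shift units [ 1.532  0.196 -0.178] ('turn units (cw+)', np.float64(-0.36018195145358617))
```

View pics/e_w.png

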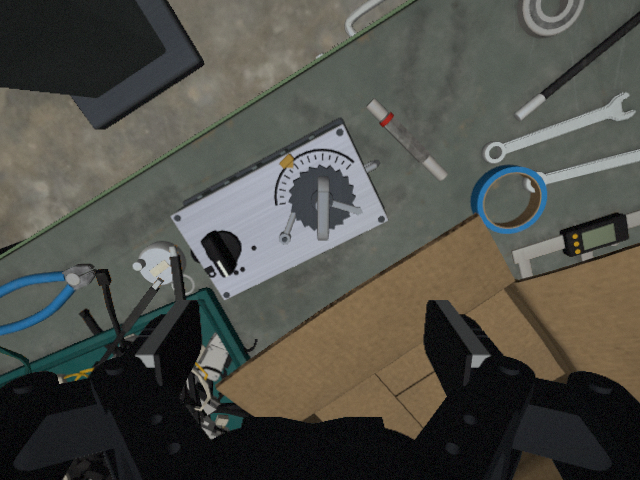

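The wing now stands nearly upright in the picture at (322,207). The pointer tip is at (359,211), the set hand at (287,161) and the selector nose at (222,268). I'll refine with a zoom.

Run:
```python
from h import *
im=cv2.imread("pics/e_w.png");crop(im,160,110,240,200,3.3,"pics/e_z.png");crop(im,270,140,100,110,5.4,"pics/e_z2.png")
```

```text
(no output)
```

View pics/e_z.png

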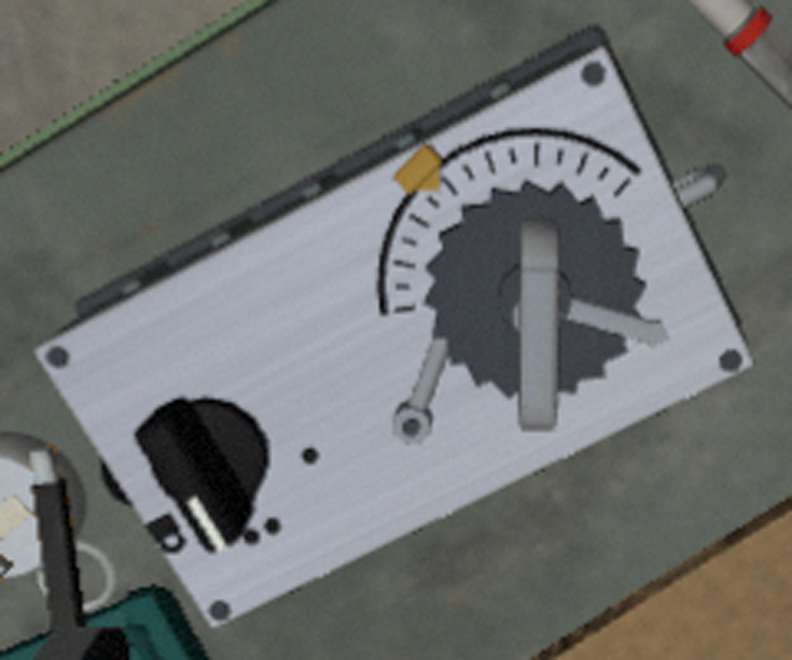

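View pics/e_z2.png

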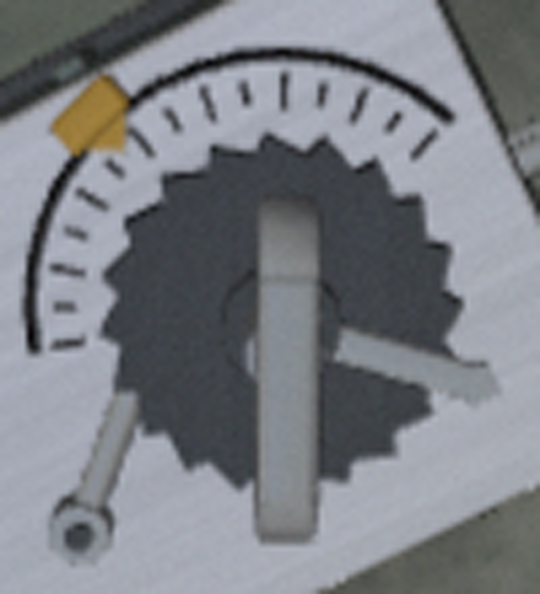

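Run:
```python
from h import *
ci=ctrl.camera_info("wrist");ci["T"]=np.load("pics/e_T.npy")
f=lambda x,y,z: at_z(160+(x+.5)/3.3-.5,110+(y+.5)/3.3-.5,z,ci)
g=lambda x,y,z: at_z(270+(x+.5)/5.4-.5,140+(y+.5)/5.4-.5,z,ci)
S=np.array([f(*p,.06) for p in [(593,73),(730,360),(220,610),(58,357)]])[:,:2];print(S.round(4))
c=S.mean(0);yd=(S[0]-S[3])+(S[1]-S[2]);yaw=np.degrees(np.arctan2(yd[1],yd[0]))-90
xd=(S[1]-S[0])+(S[2]-S[3]);print("c",c.round(4),"yaw",yaw,np.degrees(np.arctan2(xd[1],xd[0])))
u=yd/np.linalg.norm(yd);K=c+.044*u;print("K",K,"Sel",c-.06*u)
for n,P in [("ptr",g(497,385,.073)),("set",g(124,152,.064)),("wtop",g(289,200,.123)),("wbot",g(286,540,.123)),("arcA",g(35,350,.06)),("arcB",g(452,117,.06)),("nose",f(212,530,.092))]:
    d=P[:2]-K;print(n,P.round(4),np.linalg.norm(d).round(4),(np.degrees(np.arctan2(d[1],d[0]))-yaw).round(1))
w=g(286,540,.123)-g(289,200,.123);print("wing world",np.degrees(np.arctan2(w[1],w[0])))
print("wing center",(g(286,530,.123)+g(289,205,.12))/2)
```

```text
[[0.4693 0.3784]
 [0.5576 0.3743]
 [0.5503 0.2057]
 [0.4619 0.2096]]
c [0.5098 0.292 ] yaw -2.501175562190255 -2.56484357141805
K [0.51167925 0.33594186] Sel [0.5071407  0.23204094]
ptr [0.5385 0.3622 0.073 ] 0.0376 46.9
set [0.4753 0.3272 0.064 ] 0.0374 -164.0
wtop [0.4879 0.3496 0.123 ] 0.0274 152.7
wbot [0.5303 0.3251 0.123 ] 0.0216 -27.6
arcA [0.4969 0.2963 0.06  ] 0.0423 -107.9
arcB [0.4979 0.377  0.06  ] 0.0433 111.1
nose [0.5203 0.2313 0.092 ] 0.105 -82.8
wing world -29.94447818979219
wing center [0.50896305 0.3374907  0.1215    ]
```

>>> {"method": "drive_tool", "body": {"commands": "-1 0.5 0.1 -0.1 -0.1;-1 1.2 0.2 -0.18 -0.2;-1 2 0.2 -0.18 -0.2;-1 2.8 0.2 -0.18 -0.2;-1 3.4 0.2 -0.18 -0.2;-1 3.9 0.2 -0.18 -0.2;-1 4.2 0.2 -0.18 -0.2;-1 4.25 0.2 -0.18 -0.2"}}

```text
t: 4.4
tool_pos: [0.509, 0.3361, 0.0881]
tool_rot: [0.391, 1.539, -0.397]
contact_force: [-0.4, 0.0, -0.3]
opening: 0.0853
```

>>> {"method": "drive_tool", "body": {"commands": "-0.6 0 0 0 0;-0.2 0 0 0 0;0.2 0 0 0 0;0.4 0 0 0 0", "newtons": 25}}

```text
t: 4.73
tool_pos: [0.5118, 0.3379, 0.0933]
tool_rot: [0.395, 1.532, -0.391]
contact_force: [0.0, -0.9, -0.1]
opening: 0.039
```

Run:
```python
from h import *
plan([.5113,.336,.0903],61)
for n,b in [("side",(235,210,130,160,4)),("wrist",None)]:
    im,d=ctrl.get_image(n)
    if b: crop(im,*b,"pics/f_s.png")
    else: cv2.imwrite("pics/f_w.png",im)
```

```text
pos [0.5118 0.3379 0.0933] yaw_y 61.26 q [ 0.462  0.144  1.754  0.     1.239 -0.607] t 4.73
shift units [ 0.076 -0.049  0.011] ('turn units (cw+)', np.float64(0.05128017145581794))
```

View pics/f_s.png

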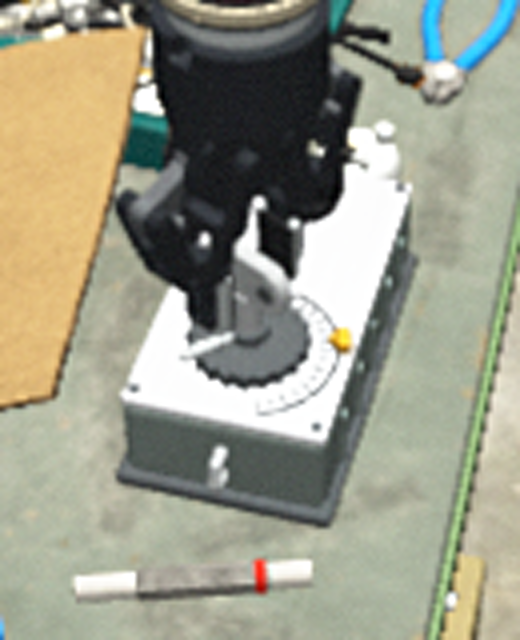

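View pics/f_w.png

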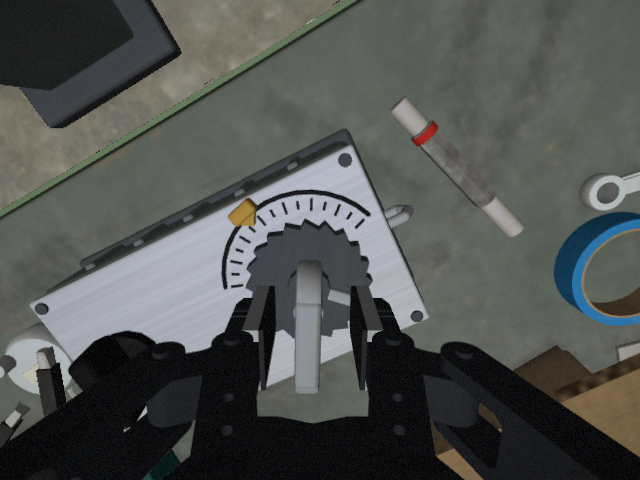

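The wing at (308,325) sits midway between the pads at 262 and 362. I'll close, then wind.

>>> {"method": "drive_tool", "body": {"commands": "0.6 0.05 -0.05 0 0;0.8 0.05 -0.05 0 0;1 0.05 -0.05 0 0;1 0.05 -0.05 0 0;1 0.05 -0.05 0 0", "newtons": 50}}

```text
t: 5.25
tool_pos: [0.5104, 0.3364, 0.0899]
tool_rot: [0.395, 1.534, -0.391]
contact_force: [2.6, 4.7, -0.5]
opening: 0.0086
```

>>> {"method": "drive_tool", "body": {"commands": "1 0 0 0 0.8;1 0 0 0 1.8;1 0 0 0 2.8;1 0 0 0 3.8;1 0 0 0 4.8;1 0 0 0 5.8;1 0 0 0 6;1 0 0 0 6"}}

```text
t: 5.92
tool_pos: [0.5107, 0.3368, 0.0899]
tool_rot: [0.802, 1.418, -0.796]
contact_force: [3.5, 6.1, -1.0]
opening: 0.0085
```

Run:
```python
from h import *
plan([.5113,.336,.0903]);o=ctrl.get_obs();print(o["contact_force"],o["wrist_torque"])
im,d=ctrl.get_image("wrist")
cv2.imwrite("pics/g_w.png",im)
```

```text
pos [0.5107 0.3368 0.0899] yaw_y 31.25 q [ 4.610e-01  1.450e-01  1.760e+00  1.000e-03  1.233e+00 -8.500e-02] t 5.92
shift units [-0.009  0.002  0.024] 
[ 3.5447848   6.09546275 -0.969691  ] [ 0.91848657 -0.64195954  0.11444112]
```

View pics/g_w.png

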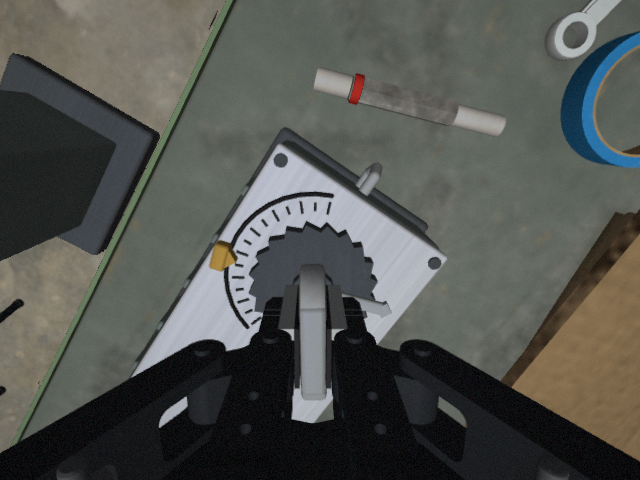

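The key turns rigidly with the gripper: the pointer is now at (388,310) and the set hand is unmoved. I'll keep winding.

>>> {"method": "drive_tool", "body": {"commands": "1 0 0 0 1;1 0 0 0 2.2;1 0 0 0 3.4;1 0 0 0 4.6;1 0 0 0 5.8;1 0 0 0 7;1 0 0 0 8;1 0 0 0 8"}}

```text
t: 6.63
tool_pos: [0.5114, 0.3369, 0.09]
tool_rot: [1.327, 1.131, -1.318]
contact_force: [6.2, 6.8, -2.8]
opening: 0.0085
```

>>> {"method": "drive_tool", "body": {"commands": "1 0 0 0 1;1 0 0 0 2.2;1 0 0 0 3.4;1 0 0 0 4.6;1 0 0 0 5.8;1 0 0 0 7;1 0 0 0 8;1 0 0 0 8"}}

```text
t: 7.3
tool_pos: [0.512, 0.3365, 0.09]
tool_rot: [1.811, 0.677, -1.798]
contact_force: [8.7, 5.8, -3.9]
opening: 0.0087
```

Run:
```python
from h import *
plan([.5113,.336,.0903]);o=ctrl.get_obs();print(o["contact_force"],o["wrist_torque"])
```

```text
pos [0.512  0.3365 0.09  ] yaw_y -48.9 q [ 0.46   0.145  1.76  -0.     1.23   1.314] t 7.3
shift units [-0.008 -0.001  0.021] 
[ 8.73901337  5.84719054 -3.93670786] [ 0.95877973 -1.33886288  0.02610278]
```

>>> {"method": "drive_tool", "body": {"commands": "0.4 0 0 0 0;0 0 0 0 0;-0.5 0 0 0 0;-1 0 0 0 0;-1 -0.3 0 0 0;-1 -1 0 0 0;-1 -1.8 0 0 0;-1 -1.8 0 0 0"}}

```text
t: 7.97
tool_pos: [0.5133, 0.3374, 0.1701]
tool_rot: [1.815, 0.68, -1.791]
contact_force: [1.3, -0.1, 0.9]
opening: 0.0855
```

Run:
```python
from h import *
ctrl.get_image("top")
plan([.5113,.336,.0903]);ci=ctrl.camera_info("wrist")
im,d=ctrl.get_image("wrist");cv2.imwrite("pics/h_w.png",im);np.save("pics/h_T.npy",ci["T"]);plan([.5113,.336,.0903])
```

```text
pos [0.5124 0.3369 0.1675] yaw_y -48.73 q [ 0.46   0.066  1.708 -0.     1.359  1.311] t 8.02
shift units [ 1.929 -0.005  0.053] 
pos [0.5111 0.3363 0.1647] yaw_y -48.73 q [ 0.46   0.067  1.711 -0.     1.358  1.311] t 8.07
shift units [1.86  0.006 0.009]
```

View pics/h_w.png

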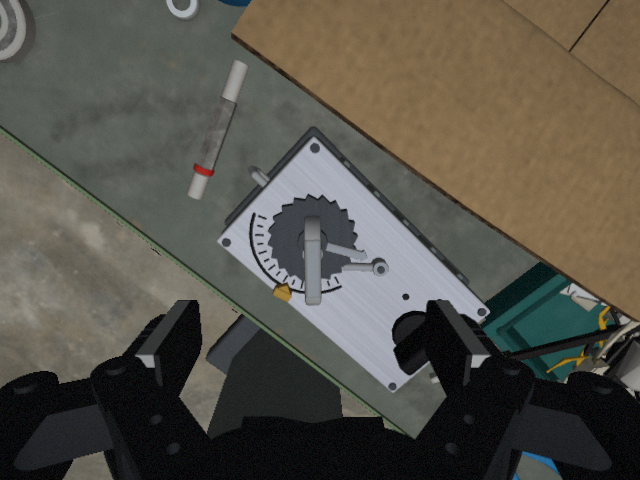

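Run:
```python
from h import *
ctrl.get_image("top");ctrl.get_image("top")
plan([.5113,.336,.0903]);ci=ctrl.camera_info("wrist")
im,d=ctrl.get_image("wrist");cv2.imwrite("pics/i_w.png",im);np.save("pics/i_T.npy",ci["T"]);plan([.5113,.336,.0903])
crop(im,210,120,290,280,2.7,"pics/i_z.png");crop(im,235,185,165,130,4.8,"pics/i_z2.png")
```

```text
pos [0.5093 0.3354 0.161 ] yaw_y -48.73 q [ 0.46   0.07   1.715 -0.     1.358  1.311] t 8.17
shift units [ 1.767  0.023 -0.05 ] 
pos [0.5089 0.3352 0.1602] yaw_y -48.74 q [ 0.46   0.071  1.715 -0.     1.358  1.311] t 8.22
shift units [ 1.746  0.025 -0.062]
```

View pics/i_z.png

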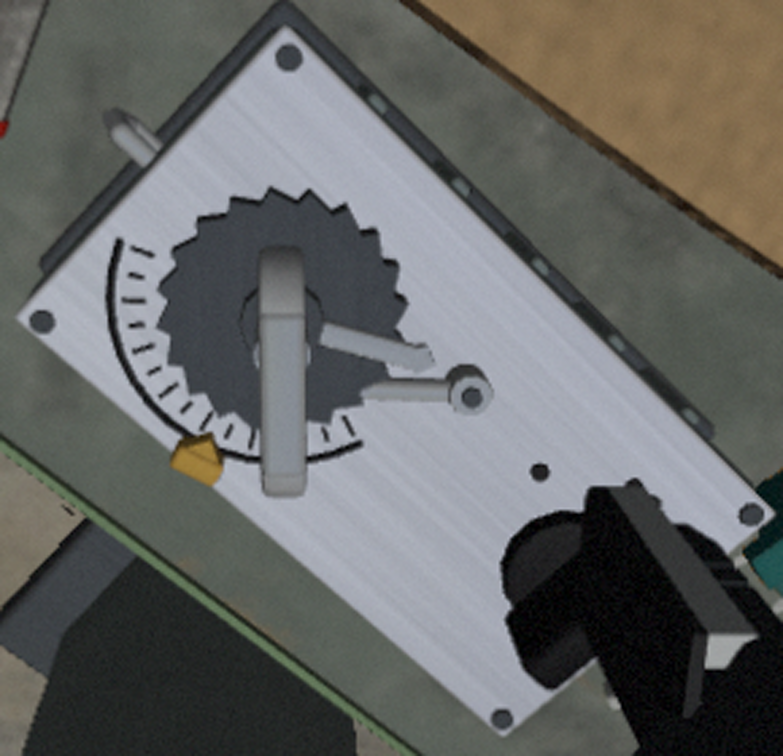

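View pics/i_z2.png

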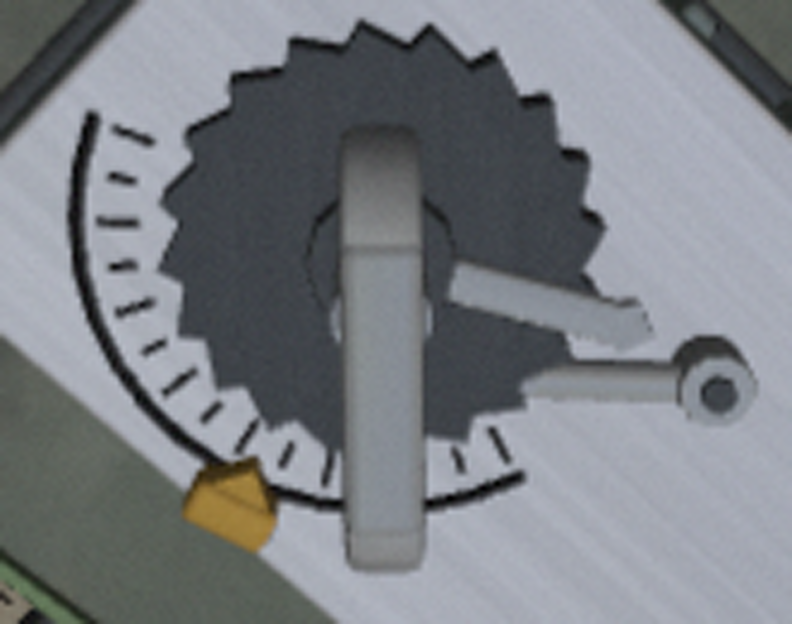

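```bash
cat >> h.py <<'E'
def meas(ci,screws,pts):
    # screws order: FL,BL,BR,FR pixel; pts: name->(u,v,z)
    S=np.array([at_z(*p,.06,ci)[:2] for p in screws])
    L=np.array([[-.0442,.0844],[.0442,.0844],[.0442,-.0844],[-.0442,-.0844]])
    c=S.mean(0);H=(S-c).T@L;yaw=np.arctan2(H[1,0]-H[0,1],H[0,0]+H[1,1])
    Rm=np.array([[np.cos(yaw),-np.sin(yaw)],[np.sin(yaw),np.cos(yaw)]])
    print("c",c.round(4),"yaw",np.degrees(yaw).round(2),"resid mm",(1000*((S-c)@Rm-L)).round(1).tolist())
    out={}
    for n,(u,v,z) in pts.items():
        l=(at_z(u,v,z,ci)[:2]-c)@Rm-[0,.044];a=np.degrees(np.arctan2(l[1],l[0]))
        print(n,(l*1000).round(1),"r",(1000*np.linalg.norm(l)).round(1),"key-ang deg",((73.5-a)%360).round(1));out[n]=l
    return out
def un(x,y,ox,oy,s): return (ox+(x+.5)/s-.5,oy+(y+.5)/s-.5)
E
python3 - <<'E'
from h import *
ci=ctrl.camera_info("wrist");ci["T"]=np.load("pics/i_T.npy")
A=lambda x,y:un(x,y,210,120,2.7);B=lambda x,y:un(x,y,235,185,4.8)
o=meas(ci,[A(42,321),A(289,57),A(751,514),A(503,719)],{"ptr":(*B(650,322),.073),"set":(*B(260,460),.064),"w1":(*B(383,250),.123),"w2":(*B(384,540),.123)})
w=o["w2"]-o["w1"];print("wing key",-np.degrees(np.arctan2(w[1],w[0])))
ci["T"]=np.load("pics/e_T.npy")
A=lambda x,y:un(x,y,160,110,3.3);B=lambda x,y:un(x,y,270,140,5.4)
o=meas(ci,[A(593,73),A(730,360),A(220,610),A(58,357)],{"ptr":(*B(497,385),.073),"set":(*B(124,152),.064),"w1":(*B(291,280),.123),"w2":(*B(287,520),.123)})
w=o["w2"]-o["w1"];print("wing key",-np.degrees(np.arctan2(w[1],w[0])))
E
```

```text
c [0.5091 0.2913] yaw -2.53 resid mm [[-0.3, 0.5], [0.3, 0.4], [0.2, -0.3], [-0.2, -0.6]]
ptr [ 18.7 -31.9] r 37.0 key-ang deg 133.2
set [-35.8  -9.9] r 37.2 key-ang deg 238.0
w1 [11.9 11.8] r 16.8 key-ang deg 28.7
w2 [-12.  -11.3] r 16.5 key-ang deg 210.1
wing key 135.9226354914724
c [0.5098 0.292 ] yaw -2.51 resid mm [[-0.0, 0.1], [-0.0, -0.0], [0.0, -0.0], [-0.0, -0.0]]
ptr [25.6 27.4] r 37.5 key-ang deg 26.5
set [-36.  -10.3] r 37.4 key-ang deg 237.5
w1 [-14.3   7.8] r 16.3 key-ang deg 282.1
w2 [16.5 -8.5] r 18.5 key-ang deg 100.7
wing key 27.85438767964049
```

The key rests at about 135°, which is the start angle plus 6 teeth. The set hand stands at about 237.7°. I'll turn the gripper back half a turn, clear of the wing, and regrip.

>>> {"method": "drive_tool", "body": {"commands": "-1 0 0 0 -1.2;-1 0 0 0 -2.6;-1 0 0 0 -4;-1 0 0 0 -5.4;-1 0 0 0 -6.8;-1 0 0 0 -8.2;-1 0 0 0 -9.6;-1 0 0 0 -11"}}

```text
t: 8.88
tool_pos: [0.5087, 0.3351, 0.1594]
tool_rot: [1.121, 1.263, -1.127]
contact_force: [0.8, 0.7, -0.5]
opening: 0.0854
```

>>> {"method": "drive_tool", "body": {"commands": "-1 0 0 0 -1.4;-1 0 0 0 -2.8;-1 0 0 0 -4.2;-1 0 0 0 -5.6;-1 0 0 0 -7;-1 0 0 0 -8.4;-1 0 0 0 -9.8;-1 0 0 0 -11"}}

```text
t: 9.55
tool_pos: [0.5087, 0.3351, 0.1593]
tool_rot: [0.387, 1.538, -0.391]
contact_force: [0.0, -0.3, -0.7]
opening: 0.0851
```

>>> {"method": "drive_tool", "body": {"commands": "-1 0 0 0 -1.4;-1 0 0 0 -2.8;-1 0 0 0 -4.2;-1 0 0 0 -5.6;-1 0 0 0 -7;-1 0 0 0 -8.4;-1 0 0 0 -9.8;-1 0 0 0 -11"}}

```text
t: 10.22
tool_pos: [0.5087, 0.3351, 0.1593]
tool_rot: [-0.365, 1.543, 0.363]
contact_force: [0.3, 1.0, -0.1]
opening: 0.0852
```

>>> {"method": "drive_tool", "body": {"commands": "-1 0 0 0 -1.4;-1 0 0 0 -2.7;-1 0 0 0 -3.3;-1 0 0 0 -3.3;-1 0 0 0 -3.3"}}

```text
t: 10.63
tool_pos: [0.509, 0.3353, 0.1599]
tool_rot: [-0.583, 1.494, 0.583]
contact_force: [-0.4, 0.2, -0.4]
opening: 0.0852
```

Run:
```python
from h import *
ctrl.get_image("top")
plan([.5117,.3364,.0903],132.5);ci=ctrl.camera_info("wrist")
im,d=ctrl.get_image("wrist");cv2.imwrite("pics/j_w.png",im);np.save("pics/j_T.npy",ci["T"]);plan([.5117,.3364,.0903],132.5)
```

```text
pos [0.5092 0.3354 0.1602] yaw_y 132.69 q [ 0.46   0.071  1.715  0.     1.358 -1.855] t 10.68
shift units [ 1.747 -0.025  0.068] ('turn units (cw+)', np.float64(0.0370887803006724))
pos [0.5093 0.3354 0.1604] yaw_y 132.7 q [ 0.46   0.071  1.715 -0.     1.358 -1.856] t 10.73
shift units [ 1.753 -0.023  0.064] ('turn units (cw+)', np.float64(0.039370926510730445))
```

View pics/j_w.png

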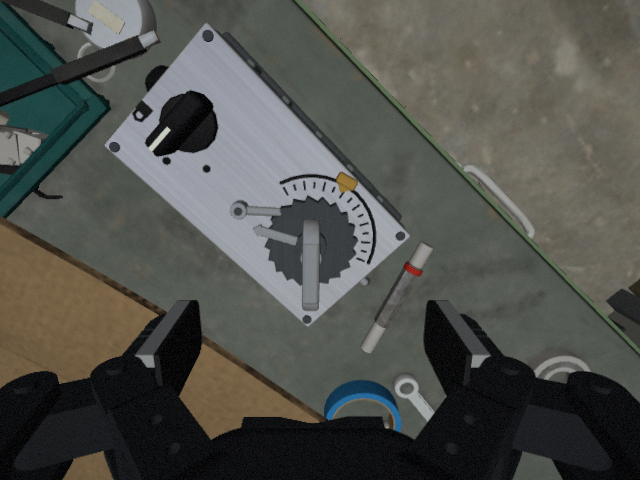

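Wing aligned upright at (310,265), pointer at (256,231). I'll descend and grip.

>>> {"method": "drive_tool", "body": {"commands": "-1 0.5 0 0 0;-1 1.1 0 0.06 0;-1 1.5 -0.02 0.06 0;-0.6 1.7 -0.02 0.06 0;0 1.74 -0.02 0.06 0;0.5 1.74 -0.02 0.06 0;1 1.74 -0.02 0.06 0;1 1.74 -0.02 0.06 0"}}

```text
t: 11.4
tool_pos: [0.513, 0.3372, 0.0934]
tool_rot: [-0.583, 1.488, 0.584]
contact_force: [-0.6, -0.7, 0.8]
opening: 0.0255
```

>>> {"method": "drive_tool", "body": {"commands": "1 0 0 0 0;1 0 0 0 0;1 0 0 0 0;1 0 0 0 0.5;1 0 0 0 1;1 0 0 0 1"}}

```text
t: 11.9
tool_pos: [0.5129, 0.3372, 0.0933]
tool_rot: [-0.515, 1.506, 0.516]
contact_force: [0.1, 0.5, 5.9]
opening: 0.0084
```

Run:
```python
from h import *
plan([.5117,.3364,.0903]);o=ctrl.get_obs();print(o["contact_force"],o["wrist_torque"])
```

```text
pos [0.5129 0.3372 0.0933] yaw_y 127.74 q [ 0.46   0.146  1.753 -0.     1.24  -1.769] t 11.9
shift units [ 0.075  0.004 -0.035] 
[0.0935001  0.53377878 5.87409902] [-0.01726981  0.14707895  0.0214152 ]
```

>>> {"method": "drive_tool", "body": {"commands": "1 0 0 0 1;1 0 0 0 2.2;1 0 0 0 3.4;1 0 0 0 4.6;1 0 0 0 5.8;1 0 0 0 7;1 0 0 0 8;1 0 0 0 9"}}

```text
t: 12.57
tool_pos: [0.5133, 0.3358, 0.0933]
tool_rot: [0.1, 1.566, -0.103]
contact_force: [0.8, -5.1, 6.6]
opening: 0.0083
```

>>> {"method": "drive_tool", "body": {"commands": "1 0 0 0 1;1 0 0 0 2.2;1 0 0 0 3.4;1 0 0 0 4.6;1 0 0 0 5.8;1 0 0 0 7;1 0 0 0 7.6;1 0 0 0 7.6"}}

```text
t: 13.23
tool_pos: [0.5128, 0.3347, 0.0933]
tool_rot: [0.614, 1.479, -0.62]
contact_force: [-2.6, -8.5, 9.3]
opening: 0.0078
```

>>> {"method": "drive_tool", "body": {"commands": "1 0 0 0 0.5;1 0 0 0 1;1 0 0 0 1.4;1 0 0 0 1.4"}}

```text
t: 13.57
tool_pos: [0.5126, 0.3346, 0.0933]
tool_rot: [0.708, 1.449, -0.714]
contact_force: [-3.1, -9.9, 10.6]
opening: 0.0078
```

Run:
```python
from h import *
plan([.5117,.3364,.0903]);o=ctrl.get_obs();print(o["contact_force"],o["wrist_torque"])
ci=ctrl.camera_info("wrist");im,d=ctrl.get_image("wrist");cv2.imwrite("pics/k_w.png",im);np.save("pics/k_T.npy",ci["T"])
```

```text
pos [0.5126 0.3346 0.0933] yaw_y 37.77 q [ 0.459  0.145  1.754 -0.005  1.245 -0.199] t 13.57
shift units [ 0.074  0.011 -0.05 ] 
[-3.07417521 -9.89729173 10.59182751] [-1.30038381  0.46580668  0.14384652]
```

View pics/k_w.png

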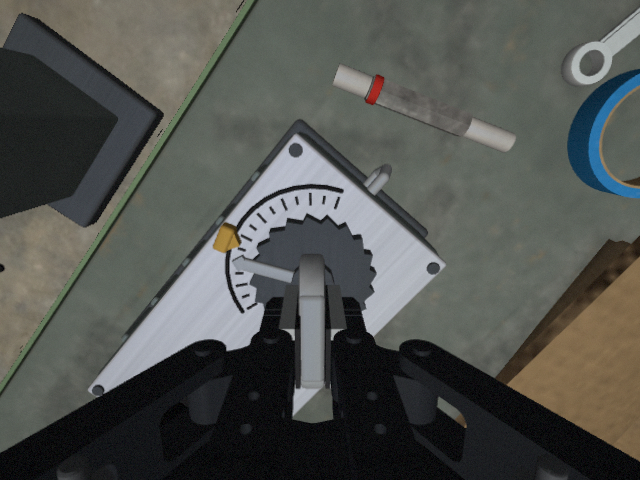

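Run:
```python
from h import *
im=cv2.imread("pics/k_w.png");crop(im,205,175,160,120,5,"pics/k_z.png")
```

```text
(no output)
```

View pics/k_z.png

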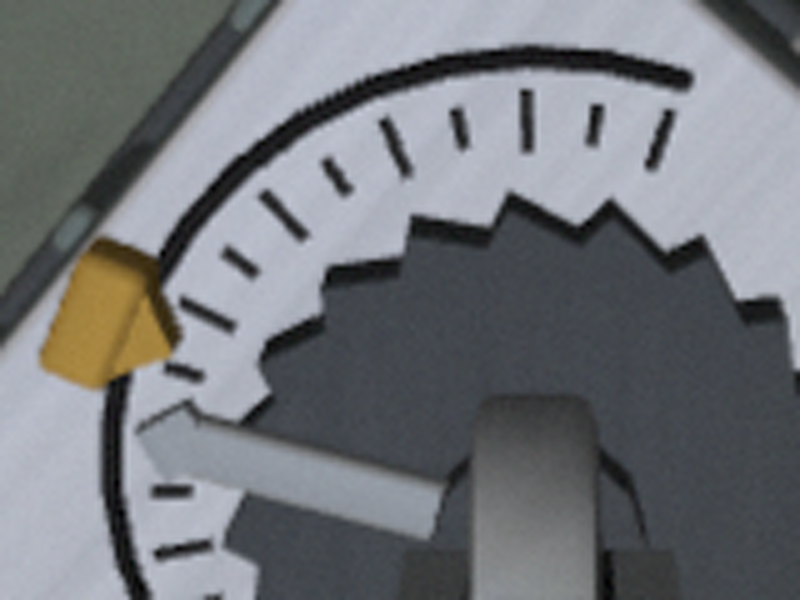

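Run:
```python
from h import *
ci=ctrl.camera_info("wrist");ci["T"]=np.load("pics/k_T.npy")
B=lambda x,y:un(x,y,205,175,5)
c=np.array([.5098,.292]);
t=np.radians(-2.5);K=c+.044*np.array([-np.sin(t),np.cos(t)])
print("screw FL",at_z(295,150,.06,ci),"exp .4693 .3784; BL",at_z(433,268,.06,ci),"exp .5576 .3743")
off=((at_z(295,150,.06,ci)-[.4693,.3784,.06])+(at_z(433,268,.06,ci)-[.5576,.3743,.06]))[:2]/2;print(off)
for n,P in [("ptr",at_z(*B(137,428),.073,ci)),("set",at_z(*B(180,336),.064,ci))]+[("tick%d"%i,at_z(*B(*p),.0605,ci)) for i,p in enumerate([(526,120),(592,125),(460,128),(396,147),(282,215),(207,314),(184,372),(171,491)])]:
    d=P[:2]-K-off;print(n,np.linalg.norm(d).round(4),((73.5-np.degrees(np.arctan2(d[1],d[0]))-2.5)%360).round(1))
```

```text
screw FL [0.46935711 0.37776971 0.06      ] exp .4693 .3784; BL [0.55851311 0.37393006 0.06      ] exp .5576 .3743
[ 0.00048511 -0.00050012]
ptr 0.0386 229.7
set 0.0384 239.5
tick0 0.0373 301.3
tick1 0.0372 311.0
tick2 0.0373 291.6
tick3 0.0373 281.8
tick4 0.0373 261.9
tick5 0.0371 242.4
tick6 0.037 232.4
tick7 0.0369 212.5
```

>>> {"method": "drive_tool", "body": {"commands": "0.6 0 0 0 0;0.5 0 0 0 0;0.5 0 0 0 0;0.5 0 0 0 0;0.5 0 0 0 0;0.5 0 0 0 0"}}

```text
t: 14.12
tool_pos: [0.5119, 0.3367, 0.0914]
tool_rot: [0.711, 1.451, -0.711]
contact_force: [0.1, 0.3, -0.8]
opening: 0.0213
```

Run:
```python
from h import *
plan([.5117,.3364,.0903]);o=ctrl.get_obs();print(o["contact_force"],o["opening"])
ci=ctrl.camera_info("wrist");im,d=ctrl.get_image("wrist");cv2.imwrite("pics/l_w.png",im);np.save("pics/l_T.npy",ci["T"])
crop(im,205,175,160,120,5,"pics/l_z.png")
```

```text
pos [0.5119 0.3367 0.0914] yaw_y 37.78 q [ 0.46   0.148  1.755  0.     1.24  -0.199] t 14.12
shift units [ 0.028 -0.009  0.004] 
[ 0.08960054  0.34041212 -0.76695094] 0.02128036917617855
```

View pics/l_z.png

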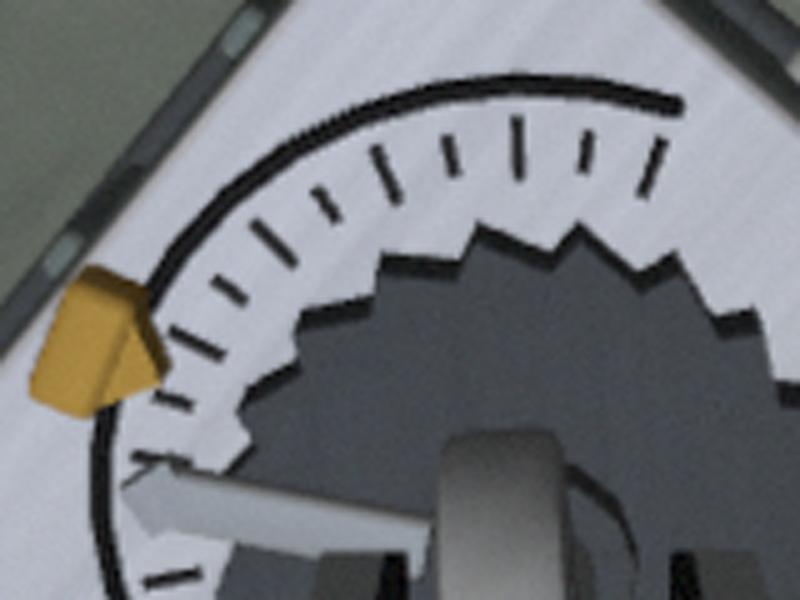

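Run:
```python
from h import *
ci=ctrl.camera_info("wrist");ci["T"]=np.load("pics/l_T.npy")
B=lambda x,y:un(x,y,205,175,5)
im=cv2.imread("pics/l_w.png")
cv2.imwrite("pics/l_full.png",im)
# use ticks to anchor: fit K offset so ticks have same radius
T=[(516,147),(586,152),(450,155),(386,176),(273,243),(196,343),(174,401)]
P=np.array([at_z(*B(*p),.0605,ci)[:2] for p in T])
from scipy.optimize import least_squares
r=least_squares(lambda v:np.hypot(*(P-v[:2]).T)-.037,[.5117,.336]);print("center",r.x,(r.fun*1000).round(2))
for K in ([.5117,.3360],r.x):
  for n,Q in [("ptr",at_z(*B(122,483),.073,ci)),("set",at_z(*B(170,370),.064,ci))]:
    d=Q[:2]-K;print(n,np.linalg.norm(d).round(4),((73.5-np.degrees(np.arctan2(d[1],d[0]))-2.5)%360).round(1))
```

```text
center [0.51214064 0.3357969 ] [ 0.06 -0.09  0.07 -0.1   0.1   0.03 -0.09]
ptr 0.0382 224.9
set 0.0377 237.8
ptr 0.0385 225.5
set 0.0381 238.2
```

The key rests at 225.2° and the set hand at about 238°, so the next tooth at about 243.2° is the nearest holding position. It is 5° off, against 13° here. I'll regrip and wind just one tooth.

>>> {"method": "drive_tool", "body": {"commands": "0.5 0 0 0 -0.9;0.5 0 0 0 -0.9;0.8 0 0 0 -0.9;1 0 0 0 -0.9;1 0 0 0 -0.9;1 0 0 0 -0.9;1 0 0 0 -0.9"}}

```text
t: 14.75
tool_pos: [0.5113, 0.3361, 0.0917]
tool_rot: [0.65, 1.472, -0.654]
contact_force: [-3.9, -2.5, 2.6]
opening: 0.0087
```

>>> {"method": "drive_tool", "body": {"commands": "1 0 0 0 0.7;1 0 0 0 1.4;1 0 0 0 2.1;1 0 0 0 2.8;1 0 0 0 3.4;1 0 0 0 3.7;1 0 0 0 3.7;1 0 0 0 3.7"}}

```text
t: 15.42
tool_pos: [0.5114, 0.3361, 0.0917]
tool_rot: [0.897, 1.378, -0.901]
contact_force: [-4.3, -4.0, 3.0]
opening: 0.0082
```

Run:
```python
from h import *
plan([.5117,.3364,.0903]);o=ctrl.get_obs();print(o["contact_force"],o["opening"],"key by yaw",267.5-yawof(pose()[1]))
ci=ctrl.camera_info("wrist");im,d=ctrl.get_image("wrist");cv2.imwrite("pics/m_w.png",im);np.save("pics/m_T.npy",ci["T"])
crop(im,205,195,160,120,5,"pics/m_z.png")
```

```text
pos [0.5114 0.3361 0.0917] yaw_y 23.74 q [ 4.600e-01  1.470e-01  1.755e+00 -1.000e-03  1.242e+00  4.600e-02] t 15.42
shift units [ 0.035  0.011 -0.003] 
[-4.34257522 -4.01543025  2.95607383] 0.008230784212137136 key by yaw 243.7634836825977
```

View pics/m_z.png

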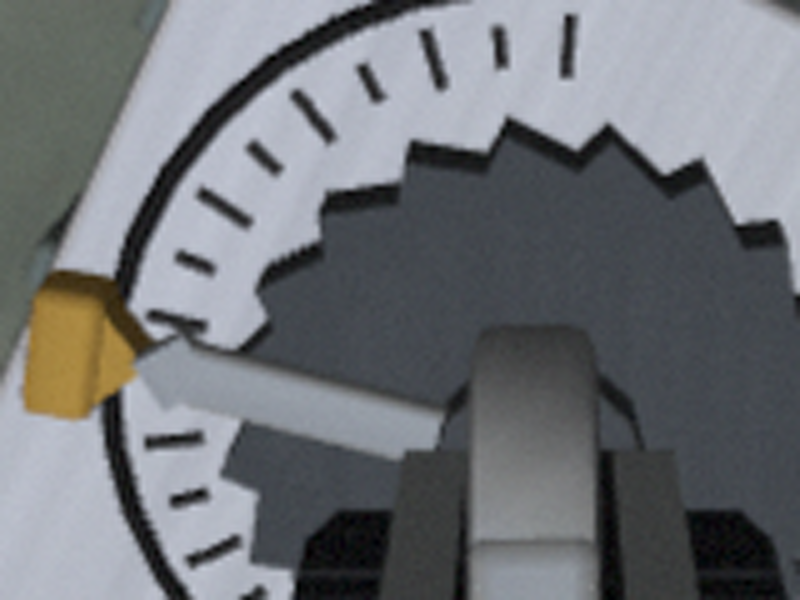

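>>> {"method": "drive_tool", "body": {"commands": "0.6 0 0 0 0;0.5 0 0 0 0;0.5 0 0 0 0;0.5 0 0 0 0;0.5 0 0 0 0;0.5 0 0 0 0"}}

```text
t: 15.97
tool_pos: [0.5122, 0.3368, 0.0918]
tool_rot: [0.899, 1.377, -0.898]
contact_force: [0.6, 0.6, 0.6]
opening: 0.0212
```

Run:
```python
from h import *
plan([.5117,.3364,.0903]);ci=ctrl.camera_info("wrist");im,d=ctrl.get_image("wrist");cv2.imwrite("pics/n_w.png",im);np.save("pics/n_T.npy",ci["T"])
crop(im,205,195,160,120,5,"pics/n_z.png")
```

```text
pos [0.5122 0.3368 0.0918] yaw_y 23.76 q [0.46  0.147 1.754 0.    1.24  0.046] t 15.97
shift units [ 0.036 -0.014  0.004]
```

View pics/n_z.png

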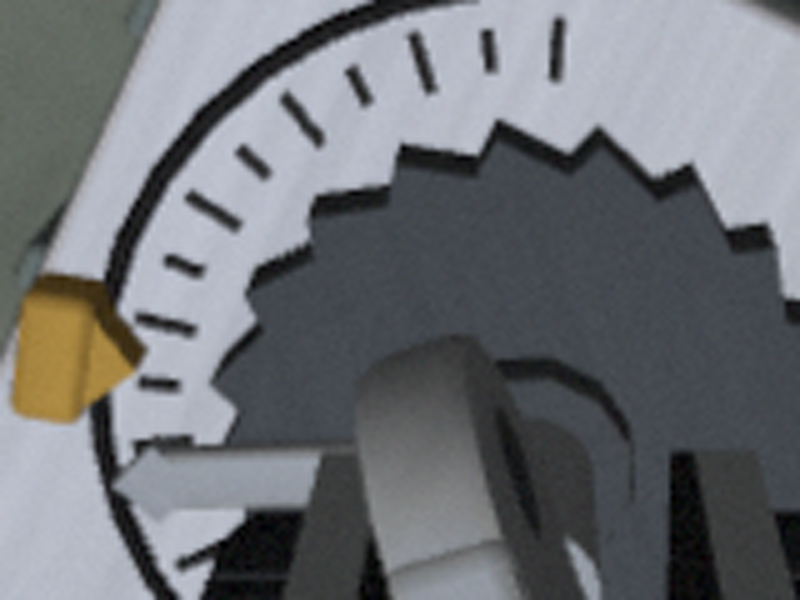

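It had not quite caught, and fell back to 225°. I'll re-align, grip and wind slightly farther.

>>> {"method": "drive_tool", "body": {"commands": "0.5 0 0 0 -1.2;0.5 0 0 0 -2.4;0.5 0 0 0 -3.6;0.6 0 0 0 -3.6;0.8 0 0 0 -3.6;1 0 0 0 -3.6;1 0 0 0 -3.6;1 0 0 0 -3.6"}}

```text
t: 16.68
tool_pos: [0.5113, 0.3361, 0.0918]
tool_rot: [0.658, 1.47, -0.661]
contact_force: [-4.0, -3.9, 5.0]
opening: 0.0084
```

>>> {"method": "drive_tool", "body": {"commands": "1 0 0 0 0;1 0 0 0 0.7;1 0 0 0 1.4;1 0 0 0 2.1;1 0 0 0 2.8;1 0 0 0 3.5;1 0 0 0 3.8;1 0 0 0 3.85"}}

```text
t: 17.35
tool_pos: [0.5114, 0.3361, 0.0918]
tool_rot: [0.915, 1.369, -0.919]
contact_force: [-4.2, -3.7, 3.9]
opening: 0.0087
```

Run:
```python
from h import *
ctrl.get_image("top")
plan([.5117,.3364,.0903]);o=ctrl.get_obs();print(o["contact_force"],o["opening"],"key by yaw",267.5-yawof(pose()[1]))
ci=ctrl.camera_info("wrist");im,d=ctrl.get_image("wrist");cv2.imwrite("pics/o_w.png",im);np.save("pics/o_T.npy",ci["T"])
crop(im,205,195,160,120,5,"pics/o_z.png")
```

```text
pos [0.5114 0.3361 0.0918] yaw_y 22.37 q [ 4.600e-01  1.470e-01  1.755e+00 -1.000e-03  1.243e+00  7.000e-02] t 17.4
shift units [ 0.038  0.011 -0.005] 
[-3.38072598 -3.24609707  4.81122705] 0.008453260101242449 key by yaw 245.12993997787484
```

View pics/o_z.png

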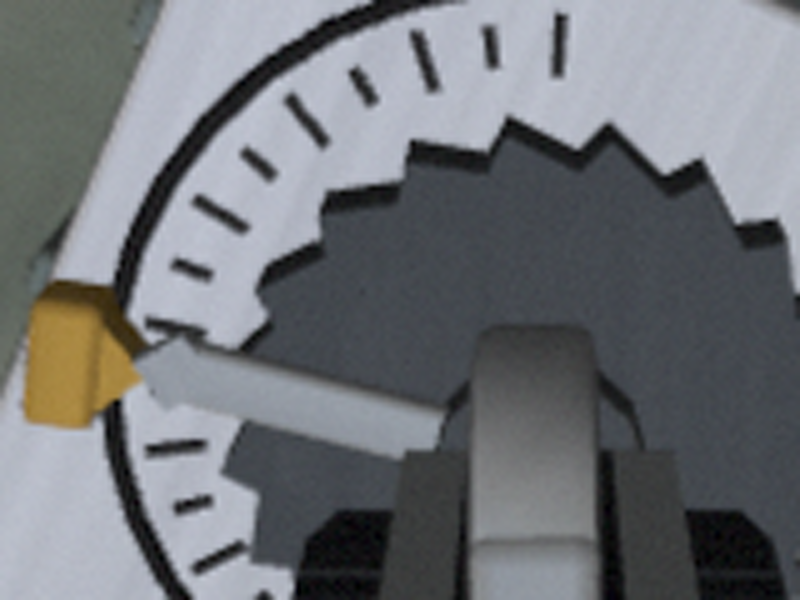

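>>> {"method": "drive_tool", "body": {"commands": "0.6 0 0 0 0;0.5 0 0 0 0;0.5 0 0 0 0;0.5 0 0 0 0;0.5 0 0 0 0;0.5 0 0 0 0"}}

```text
t: 17.95
tool_pos: [0.5121, 0.3368, 0.0917]
tool_rot: [0.915, 1.37, -0.915]
contact_force: [0.1, 0.4, -0.0]
opening: 0.0211
```

Run:
```python
from h import *
plan([.5117,.3364,.0903]);ci=ctrl.camera_info("wrist");im,d=ctrl.get_image("wrist");cv2.imwrite("pics/p_w.png",im);np.save("pics/p_T.npy",ci["T"])
crop(im,205,195,160,120,5,"pics/p_z.png")
ci["T"]=np.load("pics/o_T.npy");B=lambda x,y:un(x,y,205,195,5);K=[.5118,.336]
for n,Q in [("ptr",at_z(*B(135,362),.073,ci)),("set",at_z(*B(145,372),.064,ci))]:
    d=Q[:2]-K;print(n,np.linalg.norm(d).round(4),((73.5-np.degrees(np.arctan2(d[1],d[0]))-2.5)%360).round(1))
```

```text
pos [0.5121 0.3368 0.0917] yaw_y 22.5 q [0.46  0.147 1.754 0.    1.24  0.068] t 17.95
shift units [ 0.036 -0.014  0.005] 
ptr 0.0384 242.8
set 0.0387 235.8
```

View pics/p_z.png

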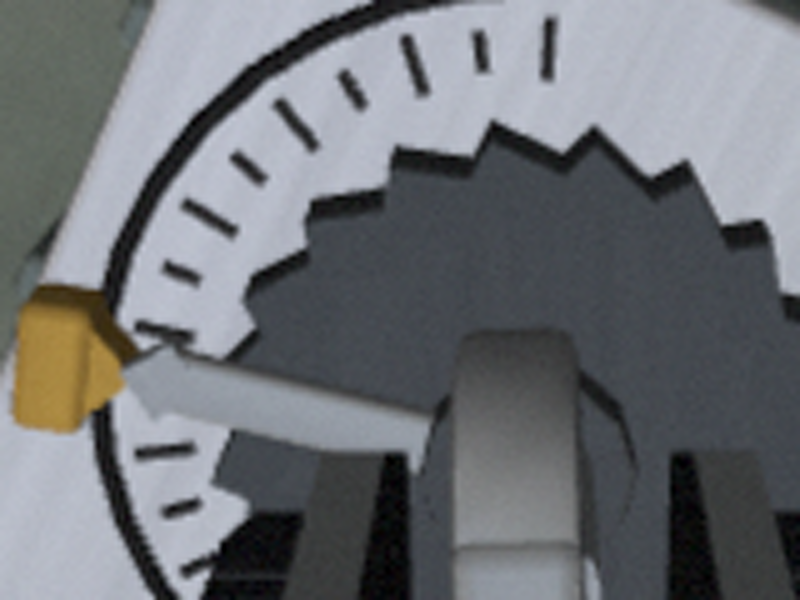

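It caught: the pointer tip (122,372) stands beside the set hand (128,375 in the crop). I'll open, lift and go to the selector.

>>> {"method": "drive_tool", "body": {"commands": "0 0 0 0 0;-0.5 0 0 0 0;-1 0 0 0 0;-1 0 0 0 0;-1 -0.5 0 0 0;-1 -1.2 0 0 0;-1 -2 0 0 0;-1 -2.5 0 0 0"}}

```text
t: 18.67
tool_pos: [0.5129, 0.3372, 0.195]
tool_rot: [0.917, 1.368, -0.912]
contact_force: [1.2, 0.3, -0.1]
opening: 0.0856
```

>>> {"method": "drive_tool", "body": {"commands": "-1 0 -0.2 0.4 -1.3;-1 0 -0.4 0.9 -2.6;-1 0 -0.6 1.4 -3.9;-1 0 -0.8 1.8 -5.2;-1 0 -1 2.2 -6.5;-1 0 -1.12 2.38 -7.8;-1 0 -1.12 2.38 -9.1;-1 0 -1.12 2.38 -10.4"}}

```text
t: 19.33
tool_pos: [0.5071, 0.2309, 0.1918]
tool_rot: [0.209, 1.56, -0.209]
contact_force: [-0.2, -0.6, 1.0]
opening: 0.0849
```

>>> {"method": "drive_tool", "body": {"commands": "-1 0 0 0 -1.3;-1 0 0 0 -2.6;-1 0 0 0 -2.6;-1 0 0 0 -2.6;-1 0 0 0 -2.6"}}

```text
t: 19.75
tool_pos: [0.5071, 0.2316, 0.1917]
tool_rot: [0.036, 1.57, -0.036]
contact_force: [0.3, 1.1, -0.2]
opening: 0.0852
```

Run:
```python
from h import *
ctrl.get_image("top")
plan([.5072,.2322,.0715],87.5);ci=ctrl.camera_info("wrist")
im,d=ctrl.get_image("wrist");cv2.imwrite("pics/q_w.png",im);np.save("pics/q_T.npy",ci["T"]);plan([.5072,.2322,.0715],87.5)
```

```text
pos [0.5071 0.2316 0.1917] yaw_y 87.41 q [ 0.295 -0.081  1.812  0.     1.41  -1.231] t 19.8
shift units [3.005e+00 1.500e-02 2.000e-03] ('turn units (cw+)', np.float64(-0.017721987969758858))
pos [0.5071 0.2316 0.1917] yaw_y 87.44 q [ 0.295 -0.08   1.812 -0.     1.411 -1.231] t 19.85
shift units [3.005e+00 1.500e-02 2.000e-03] ('turn units (cw+)', np.float64(-0.012980096530932883))
```

View pics/q_w.png

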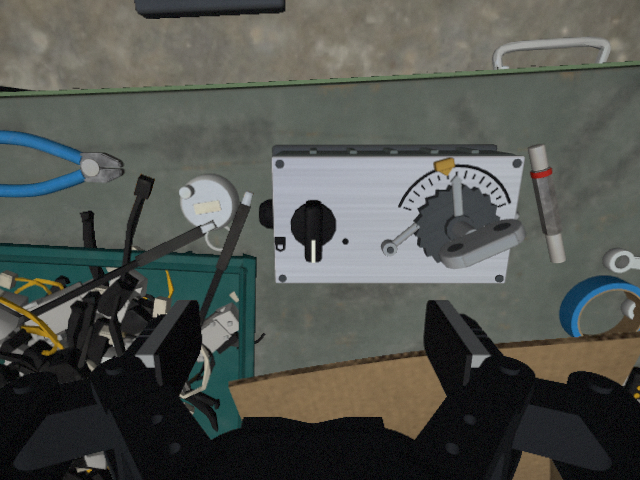

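Run:
```python
from h import *
ci=ctrl.camera_info("wrist")
im,d=ctrl.get_image("wrist")
crop(im,370,140,160,150,4.5,"pics/q_z.png");crop(im,220,140,150,150,4.5,"pics/q_z1.png")
for p in [(247,200),(235,225),(220,265),(208,230),(268,213),(205,195)]: print(p,at_d(*p,d,ci).round(3))
H,W=d.shape;uu,vv=np.meshgrid(np.arange(W),np.arange(H))
p=cv2.undistortPoints(np.stack([uu,vv],-1).reshape(-1,1,2).astype(float),ci["K"],np.array([ci["k1"],0,0,0,0.]))[:,0]
D=d.reshape(-1);X=np.c_[p*D[:,None],D]@ci["T"][:3,:3].T+ci["T"][:3,3]
m=(D>0)&(abs(X[:,0]-.507)<.03)&(X[:,2]<.15)
for y in np.arange(.12,.30,.01):
    k=m&(abs(X[:,1]-y)<.005);print(round(y,2),X[k,2].max().round(3) if k.any() else None,end="; ")
```

```text
(247, 200) [0.488 0.184 0.056]
(235, 225) [0.506 0.174 0.06 ]
(220, 265) [0.536 0.16  0.063]
(208, 230) [0.508 0.154 0.063]
(268, 213) [0.502 0.197 0.043]
(205, 195) [0.489 0.143 0.022]
0.12 0.069; 0.13 0.068; 0.14 0.066; 0.15 0.065; 0.16 0.065; 0.17 0.063; 0.18 0.061; 0.19 0.058; 0.2 0.064; 0.21 0.065; 0.22 0.071; 0.23 0.097; 0.24 0.095; 0.25 0.071; 0.26 0.063; 0.27 0.064; 0.28 0.072; 0.29 0.074;
```

View pics/q_z.png

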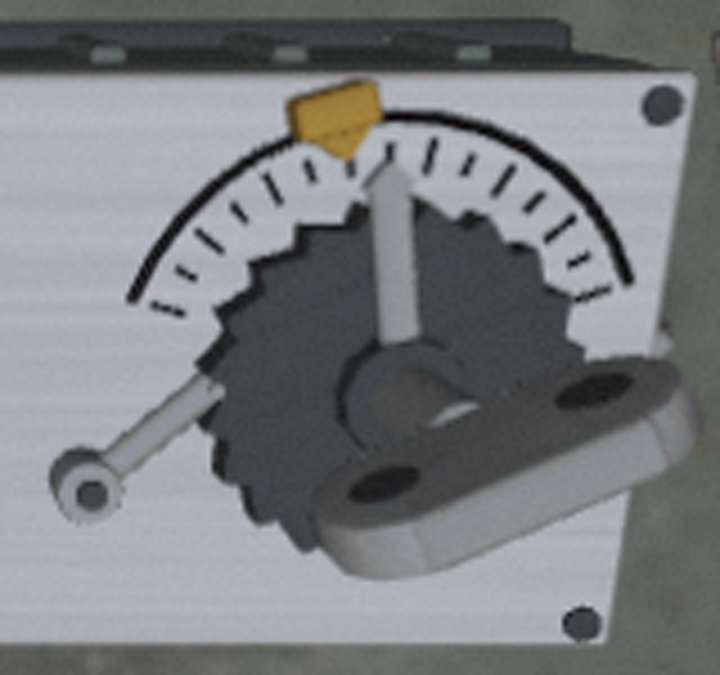

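View pics/q_z1.png

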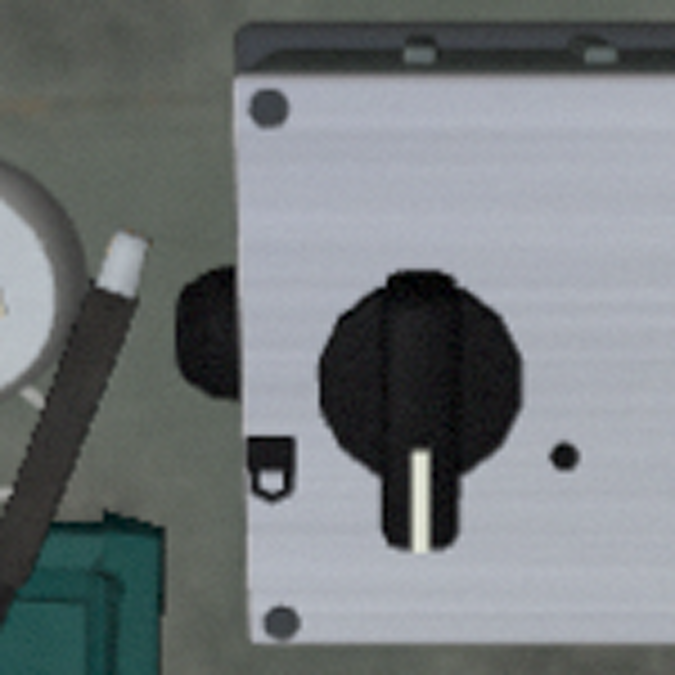

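Run:
```python
from h import *
ci=ctrl.camera_info("wrist");ci["T"]=np.load("pics/q_T.npy")
A=lambda x,y:un(x,y,370,140,4.5);C=lambda x,y:un(x,y,220,140,4.5)
meas(ci,[A(662,105),A(582,624),C(282,622),C(269,108)],{"ptr":(*A(390,160),.073),"set":(*A(347,160),.064),"nose":(*C(421,550),.092),"selc":(*C(421,375),.070)})
```

```text
c [0.5101 0.2929] yaw -2.59 resid mm [[-0.2, 0.2], [0.2, 0.3], [0.1, -0.2], [-0.1, -0.3]]
ptr [-37.6  -6. ] r 38.1 key-ang deg 244.4
set [-36.5  -9.4] r 37.6 key-ang deg 239.1
nose [  18.8 -104.5] r 106.2 key-ang deg 153.3
selc [  -2.9 -104.4] r 104.5 key-ang deg 165.1
```

The pointer rests at 244.4° and the set hand at 239.1°. That is 3.4 mm apart, the nearest tooth, and the hand has not shifted. The selector nose is at the two dots. I'll descend on the selector.

>>> {"method": "drive_tool", "body": {"commands": "-0.6 0.5 0.02 0 0;-0.2 1.2 0.02 0 0;-0.2 1.9 0.02 0 0;-0.2 2.5 0.02 0 0;-0.2 2.8 0.02 0 0;-0.2 2.95 0.02 0 0;-0.2 3 0.02 0 0;-0.2 3 0.02 0 0"}}

```text
t: 20.57
tool_pos: [0.5077, 0.2326, 0.0724]
tool_rot: [0.034, 1.57, -0.034]
contact_force: [-0.4, 0.3, 0.1]
opening: 0.0512
```

>>> {"method": "drive_tool", "body": {"commands": "0.3 0 0 0 0;0.6 0 0 0 0;0.8 0 0 0 0;1 0 0 0 0;1 0 0 0 0;1 0 0 0 0"}}

```text
t: 21.07
tool_pos: [0.5081, 0.2321, 0.0733]
tool_rot: [0.034, 1.568, -0.034]
contact_force: [-2.1, -3.5, 5.9]
opening: 0.0107
```

Run:
```python
from h import *
plan([.5072,.2322,.0715],87.5);o=ctrl.get_obs();print(o["contact_force"],o["wrist_torque"],o["opening"])
im,d=ctrl.get_image("wrist");cv2.imwrite("pics/r_w.png",im)
```

```text
pos [0.5081 0.2321 0.0733] yaw_y 87.52 q [ 2.960e-01  4.700e-02  1.896e+00 -1.000e-03  1.196e+00 -1.231e+00] t 21.07
shift units [ 0.045  0.001 -0.023] ('turn units (cw+)', np.float64(0.0035152644730260365))
[-2.07583336 -3.54247258  5.91219793] [-0.48453163  0.16770188  0.02770815] 0.010699600890426568
```

View pics/r_w.png

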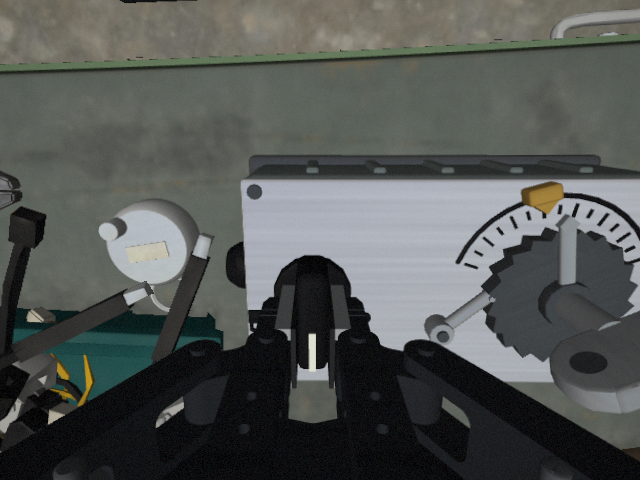

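The bar is held between the pads at (312,330). Turning it 60° clockwise.

>>> {"method": "drive_tool", "body": {"commands": "1 0 0 0 0.8;1 0 0 0 1.8;1 0 0 0 2.8;1 0 0 0 3.8;1 0 0 0 4.8;1 0 0 0 5.8;1 0 0 0 6.8;1 0 0 0 7.8"}}

```text
t: 21.78
tool_pos: [0.5079, 0.2314, 0.0733]
tool_rot: [0.568, 1.493, -0.571]
contact_force: [-2.4, -6.6, 8.0]
opening: 0.0107
```

>>> {"method": "drive_tool", "body": {"commands": "1 0 0 0 1;1 0 0 0 2;1 0 0 0 3;1 0 0 0 3.8;1 0 0 0 4.3;1 0 0 0 4.3;1 0 0 0 4.3"}}

```text
t: 22.37
tool_pos: [0.5075, 0.2311, 0.0733]
tool_rot: [0.853, 1.395, -0.857]
contact_force: [-3.8, -7.8, 9.0]
opening: 0.0108
```

Run:
```python
from h import *
plan([.5072,.2322,.0715],27.4);o=ctrl.get_obs();print(o["contact_force"],o["wrist_torque"],o["opening"])
im,d=ctrl.get_image("wrist");cv2.imwrite("pics/s_w.png",im)
```

```text
pos [0.5075 0.2311 0.0733] yaw_y 27.03 q [ 0.295  0.046  1.897 -0.003  1.199 -0.175] t 22.37
shift units [ 0.044  0.007 -0.029] ('turn units (cw+)', np.float64(-0.0742708023745422))
[-3.84368831 -7.84218285  8.96765488] [-1.11008037  0.63199998  0.05580447] 0.010841682211066152
```

View pics/s_w.png

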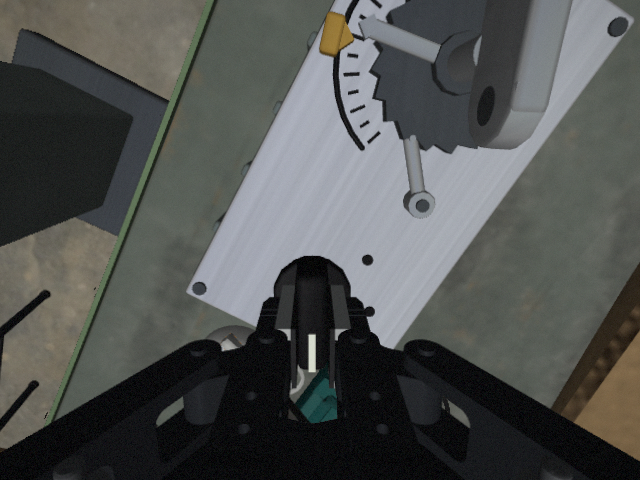

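Turned 60.5°. I'll release, lift clear and check.

>>> {"method": "drive_tool", "body": {"commands": "0.7 0 0 0 0;0.4 0 0 0 0;0 0 0 0 0;0 0 0 0 0;0 -0.5 0 0 0;0 -1.2 0 0 0;0 -2 0 0 0;0 -3 0 0 0"}}

```text
t: 23.08
tool_pos: [0.5055, 0.2321, 0.1903]
tool_rot: [0.853, 1.4, -0.858]
contact_force: [0.1, 0.7, -0.1]
opening: 0.0427
```

>>> {"method": "drive_tool", "body": {"commands": "0 -0.5 0 -0.3 0;0 -1 0 -0.8 0;0 -1.2 0 -1.4 0;0 -1.2 0 -1.8 0;0 -1.2 0 -2 0;0 -1.2 0 -2 0"}}

```text
t: 23.58
tool_pos: [0.47, 0.3048, 0.2393]
tool_rot: [0.853, 1.397, -0.854]
contact_force: [-0.4, 0.3, -0.0]
opening: 0.0425
```

Run:
```python
from h import *
ctrl.get_image("side")
ci=ctrl.camera_info("wrist")
im,d=ctrl.get_image("wrist");cv2.imwrite("pics/t_w.png",im);np.save("pics/t_T.npy",ci["T"]);plan([.5,.2,.3])
im,d=ctrl.get_image("top");crop(im,200,185,170,90,4.5,"pics/t_top.png")
```

```text
pos [0.4706 0.3033 0.2387] yaw_y 27.04 q [ 0.44  -0.106  1.756 -0.     1.493 -0.032] t 23.68
shift units [-1.53  -0.521  2.636]
```

View pics/t_w.png

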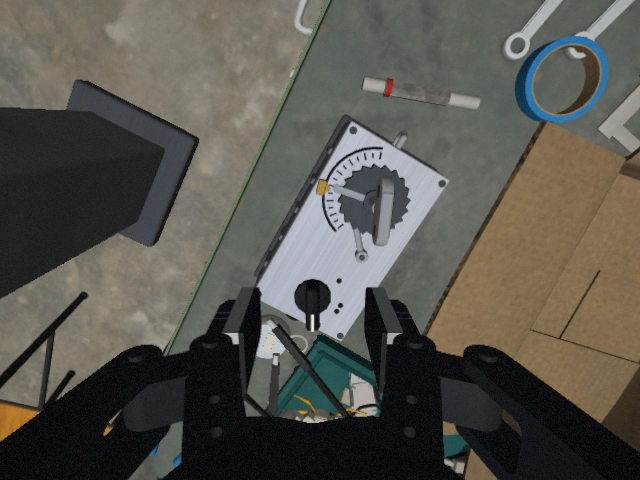

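View pics/t_top.png

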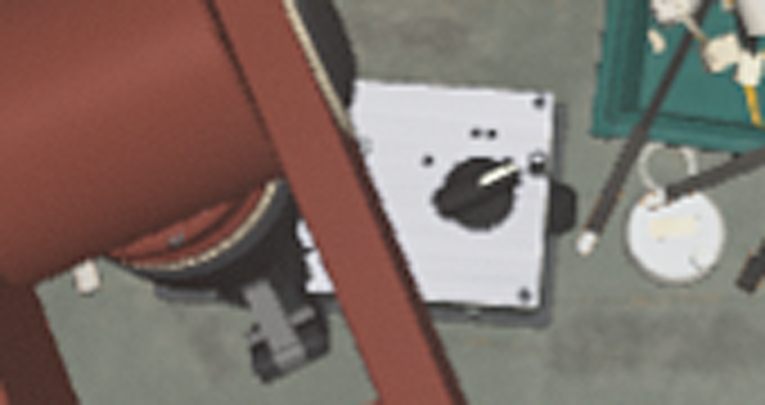

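The selector's white line now points at the padlock (top crop (497,174) towards (537,163)), and the tally and plug are in place. One last measurement before handing in.

Run:
```python
from h import *
im=cv2.imread("pics/t_w.png");crop(im,250,105,205,245,3,"pics/t_z.png")
```

```text
(no output)
```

View pics/t_z.png

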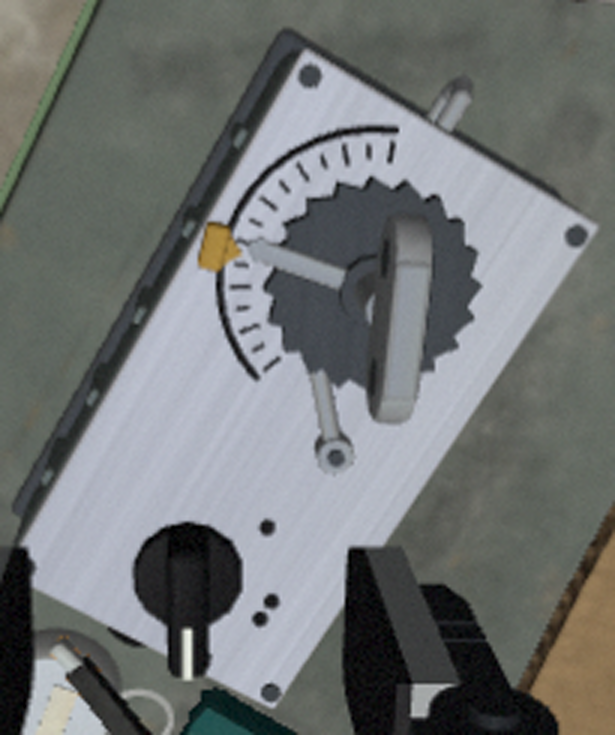

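Run:
```python
from h import *
ci=ctrl.camera_info("wrist");ci["T"]=np.load("pics/t_T.npy")
A=lambda x,y:un(x,y,250,105,3)
FL,BL,BR=[np.array(A(*p)) for p in [(311,75),(576,236),(270,692)]]
S=[at_z(*p,.06,ci)[:2] for p in (FL,BL,BR)]
c=(S[0]+S[2])/2;u=S[1]-S[2];yaw=np.arctan2(u[1],u[0])-np.pi/2
Rm=np.array([[np.cos(yaw),-np.sin(yaw)],[np.sin(yaw),np.cos(yaw)]]);print(c,np.degrees(yaw))
l=lambda p,z:(at_z(*A(*p),z,ci)[:2]-c)@Rm
for n,p,z in [("ptr",(245,240),.073),("set",(241,251),.064)]:
    d=l(p,z)-[0,.044];print(n,np.linalg.norm(d),(73.5-np.degrees(np.arctan2(d[1],d[0])))%360)
d=l((187,678),.092)-l((187,630),.092);print("sel",-np.arctan2(d[1],d[0]))
ctrl.finish_job()
```

```text
[0.50998786 0.29201846] -2.5958841435471736
ptr 0.038816979509445584 245.18509793014852
set 0.038024570552644875 238.43592899620003
sel 1.0527209694095163
the job is handed in; nothing more can be done
```

I wound the key in two main strokes plus a last tooth, turned the selector to the padlock and handed the job in at about 24 s of the 72 s allowed. One thing may count against it: the pointer rests slightly past the set hand.

- **Pointer against set hand:** the pointer stopped about 5–7° past the set hand. The last two checks gave 244.4° and 245.2° for the pointer, against 239.1° and 238.4° for the hand, which is about 3.4–4.5 mm at the tip. The ratchet cannot hold between teeth, and the tooth before rests about 13° short, so this was the nearest holding position. I judged it to be opposite the hand, but it is not exact.
- **Extra tooth attempt:** my first try at this tooth did not catch and the key fell back to 225°. I regripped and wound slightly farther, to about 245°.
- **Set hand:** it read 237.5–239.5° in most pictures, within measuring error. One low-angle close-up gave 235.8°. I took it as not moved.
- **Selector:** it reads 1.053 rad against the 1.05 detent, and the white line points at the padlock.
- **Bystanders:** the plug gauge and tally are where they were. The hex key was never approached, and I did not check it again at the end.
- **Forces:** the readings I took stayed below about 15 N, and the gripper was clear of everything at the end.

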